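# Weigh a hydraulic accumulator in its support ring

### The arm

A 6-joint arm with a two-finger parallel gripper is mounted at the origin on the work surface. World frame = base frame: x ahead of the robot, y to its left, z up, the work surface at z = 0. Lengths are in mm, angles in rad, forces in N, time in s.
With the tool pointing down it reaches from about 400 to 925 mm from the base axis. Payload 12.5 kg.
Tool frame: the origin (TCP) lies at the very end of the fingers, on their centre line; the grasp point (between the pads) lies 19 mm behind it (ctrl.grasp_offset is the distance from the TCP to the grasp point, in mm); z points along the fingers, y is the line along which they close (so a half turn about z gives the same grasp; the last joint's range is limited). The gripper opens to 95 mm and grips with 3 to 60 N. Pads are 20 mm wide; open, the fingers measure 119 mm over their backs; the gripper's body (75 mm by 180 mm) begins 59 mm behind the grasp point.
Start: joints at [-1.331, 0.491, 1.559, -0, 1.092, -0.106], TCP at [211.868, -588.016, 177.261] pointing down, gripper open.
Joint ranges: [-3.1, 3.1], [-0.84, 2.19], [0.05, 2.79], [-1.13, 4.28], [0.06, 2.93], [-2.69, 2.69]. Speed limits (rad/s): [2.22, 2.22, 2.79, 3.14, 3.14, 3.14].

### API

Orientations are given as a 3x3 rotation matrix whose columns are the frame's x, y, z axes.
In Python, from rig import ctrl, imaging, order gives the robot as it stands. The module is installed in compiled form; this text tells all that it offers.
- The arm moves only by the tool step_arm, never from a script. Its argument "commands" is a list of rows, each an object of numbers: "x", "y", "z": the shift along the tool's x, y, z in m; "ax", "ay", "az": the turn, a rotation vector about the tool's x, y, z in degrees; "gripper": the finger opening in m, from 0 to 0.0951. A call has 1 to 5 rows; each row is the pose to reach, as a shift and turn from the pose commanded when the call began, along the tool's axes at that moment; what a row does not reach only later rows make up. A row lasts 1/8 s, in which the tool goes at most 62.5 mm and 10.7 degrees, less where a joint would pass 70% of its speed; a pose out of reach is approached as far as the arm can. A call with a gripper value outside its range is refused whole. The fingers move at their own pace and stop on an object; "newtons" is the grip in N (left out, the last holds). Time passes only in rows, so rows that repeat a pose let the fingers close. It gives the time, the measured TCP pose, the force, the opening and the grip force at its end, in the units of the state.
- ctrl.get_state(): the state, without advancing time (a new reading comes with each control period).
- imaging.capture(name): name is "side" or "top"; returns the picture (480x640x3 uint8, blue, green, red); there is no depth.
- imaging.camera_model(name): a dict with "intrinsics" (3x3 intrinsics, pixels), "distortion" ([k1, k2, p1, p2, k3] as OpenCV has them; the pictures are not rectified), "R" (3x3) and "t" (3): a world point X has camera coordinates R X + t. Camera axes: x right, y down, z forward; pixel columns grow to the right and rows downward; lengths in mm; the calibration is good to about 2 mm. A picture is of the moment at which its call begins. camera_model takes no time and is no camera call.
- order.close_job(): hands the job in; it is judged then, once.
The state is a dict: "t": time; "joint_pos": joint angles; "dq": joint speeds; "tau": joint torques, N m; "position": TCP position; "eef_rot": TCP orientation; "wrist_force": force on the tool from outside, world axes, zero at the start; "ft_torque": the same for the moment, N m; "opening": finger opening in mm; "finger_force": force on a finger pad.
Only numpy, scipy, OpenCV 4.12 (cv2) and the standard library are available. Lean on these libraries where they do the work, as an engineer would, in place of code of your own. Each camera call takes 0.05 s, during which the arm holds its last target. There are 200 camera calls.

### The job

Weigh the round-bottomed hydraulic accumulator for the stock record: lay the rubber support ring flat in the middle of the scale's pan and let go of it, zero the scale with the long tare key while only the ring is on the pan, then stand the accumulator upright in the ring, round end down and port up, and let go. Lower the accumulator into its seat rather than dropping it, and leave the round on/off key, the tape roll, the bottle and the pipe tee alone.

Things in the scene. Friction and masses are not known exactly. Their poses are not given: they have to be found in the camera images.
- accumulator: hydraulic accumulator: grey steel ball, 72 mm diameter, with one straight stub, 110 mm long overall, 0.56 to 0.88 kg, centre of mass 9 mm from the ball's centre towards the port. Origin: the ball's centre; its z axis points along the stub to the port. Starts in the bin's -x, -y corner, ball against both walls, neck leaning on the corner's rims, z about 37 degrees off vertical towards that corner
- port (a point): open end of the stub, on its axis, 74 mm from the ball's centre. The last 20 mm of the stub is a bare steel hexagon, 32 mm across flats, 37 mm across corners; below it a round neck of 34 mm diameter. A pair of flats faces the accumulator's own +y and -y; at the start these two stand upright and face sideways, square to the lean, and the hexagon is clear above the bin's rims
- bin: black open stock bin, fixed, 250 mm (its x) by 170 mm (its y) by 72 mm high, walls and floor 4 mm thick; origin at the centre of its underside, white label on its front (-x) wall. The accumulator leans in its -x, -y corner, which is the corner nearest the robot base; a pipe tee lies towards its far end
- ring: loose black rubber support ring, 70 mm outside diameter, 49 mm bore, 28 mm high, 0.07 kg, flat on the bench between bin and scale at the start; origin at the centre of its underside, z along its axis. The ball seats on its upper inner edge, the ball's centre then 54 mm above the ring's underside; the ball can turn in this seat, and friction keeps it at the tilt at which it is let go
- scale: bench scale, fixed, grey housing 240 mm (its x) by 200 mm (its y); origin at the centre of its underside, front with keys and display at its -x side. Top of the housing 40 mm above the bench; the steel pan is 156 mm (x) by 190 mm (y), its upper face 60 mm above the bench, and does not move
- pan (a point): the centre of the pan's upper face, 60 mm above the bench
- tare (a joint): travel of the long white tare key: 0 up, 0.004 m fully down; sprung, fully down takes 5 N and it comes back up when let go; it counts as pressed from 0.0025 m
- tare_top (a point): centre of the upper face of the long tare key (22 mm by 50 mm, the longer side along the scale's y), at the front of the scale on its -y side, 11 mm proud of the housing, 51 mm above the bench
- power (a joint): travel of the small round on/off key: 0 up, 0.004 m fully down; sprung, 5 N; not to be pressed
- power_top (a point): centre of the upper face of the round on/off key (20 mm diameter), at the front of the scale on its +y side, 51 mm above the bench
- tee: steel pipe tee, 72 mm long, 38 mm high, lying in the bin; bystander; origin under the middle of its run
- tape: roll of brown packing tape, 110 mm diameter, 76 mm hole, 48 mm high, lying flat on the bench beyond the ring; bystander; origin at the centre of its underside
- bottle: aluminium cleaner bottle with a white label and a black cap, 52 mm diameter, 150 mm high, standing on the bench; bystander; origin at the centre of its underside
Not all that is in view belongs to the job. What is shaped like the accumulator but pink or purple is not meant.

How it is judged (in metres and radians):
On the way, in this order (a step that is already met when the one before it is completed fails the run):
1. the ring lies flat in the middle of the pan and is let go (horizontal distance between ring and pan below 0.035 m and z of ring in the frame of pan between -0.003 and 0.003 m and angle between ring's own z axis and vertical below 0.06 rad and contact force between each of the arm, the fingers and ring below 0.05 N and linear speed of ring below 0.02 m/s), for 0.2 s.
2. the tare key is pressed while the ring alone is on the pan, untouched (value of joint tare above 0.0025 m and horizontal distance between ring and pan below 0.035 m and z of ring in the frame of pan below 0.003 m and angle between ring's own z axis and vertical below 0.06 rad and horizontal distance between accumulator and pan above 0.15 m and contact force between each of the arm, the fingers and ring below 0.05 N), for 0.05 s.
3. the accumulator sits in the ring, port up (horizontal distance between accumulator and ring below 0.006 m and z of accumulator in the frame of ring between 0.05 and 0.058 m and angle between accumulator's own z axis and vertical below 0.17 rad and contact force between accumulator and ring above 2 N and horizontal distance between ring and pan below 0.035 m), for 0.2 s.
At the end, for the whole second after the job is handed in: the ring lies flat on the pan within 35 mm of its middle; the accumulator rests in the ring, its ball's centre within 6 mm of the ring's axis and 50 to 58 mm above the ring's underside, port up, within 0.17 rad (about 10 degrees) of vertical, at rest; the tare key is back up (all of step 3 and z of ring in the frame of pan between -0.003 and 0.003 m and angle between ring's own z axis and vertical below 0.06 rad and linear speed of accumulator below 0.02 m/s and angular speed of accumulator below 0.1 rad/s and value of joint tare below 0.0015 m); the robot touches nothing.
It fails at once if the round on/off key is pressed (value of joint power above 0.0025 m).
It fails at once if the accumulator is dropped (falls free by more than about 10 mm) (contact force between the fingers and accumulator below 0.05 N and linear speed of accumulator above 0.45 m/s).
It fails at once if the pipe tee is moved by more than 30 mm (distance of tee from where it was at the start of the episode above 0.03 m).
It fails at once if the tape roll is moved by more than 30 mm (distance of tape from where it was at the start of the episode above 0.03 m).
It fails at once if the bottle is moved by more than 30 mm (distance of bottle from where it was at the start of the episode above 0.03 m).
It also fails if it takes over 66 s, if anything falls off the work surface, if the arm or the gripper's body presses on something with over 40 N, if the wrist force passes 120 N, or if a joint passes its speed limit or range.

## Working session

There is one attempt and no reset: what is moved stays moved. The work goes in short steps, Python scripts to look and compute and a tool call to move; the robot and the scene stay as the last step left them, time stands still between calls to the robot, and variables do not carry over. Pictures are saved under pics/ and viewed, at most 10 in all, crops included, and the job is handed in when it is done.

Besides the shell and the picture viewer there is one more tool, called after "Emit:" in YAML: its name, and indented under it one key for each argument. step_arm: Moves the arm, as the interface text tells. Its arguments: {"type":"object","properties":{"commands":{"type":"array","items":{"type":"object","properties":{"x":{"type":"number"},"y":{"type":"number"},"z":{"type":"number"},"ax":{"type":"number"},"ay":{"type":"number"},"az":{"type":"number"},"gripper":{"type":"number"}}}},"newtons":{"type":"number"}},"required":["commands"]}

```bash
mkdir -p pics
cat > h.py <<'E'
import numpy as np, cv2
from rig import ctrl, imaging, order
def cm(n):
    m=imaging.camera_model(n); return [np.array(m[k],float) for k in("intrinsics","distortion","R","t")]
def ray(n,px):
    K,d,R,t=cm(n); u=cv2.undistortPoints(np.array([[px]],float),K,d)[0,0]
    return -R.T@t.ravel(), R.T@np.array([u[0],u[1],1.])
def atz(n,px,z):
    o,v=ray(n,px); return o+v*(z-o[2])/v[2]
def proj(n,X):
    K,d,R,t=cm(n); return cv2.projectPoints(np.array(X,float).reshape(-1,1,3),cv2.Rodrigues(R)[0],t,K,d)[0][:,0]
def tri(p,q):
    A=[];b=[]
    for n,px in(("side",p),("top",q)):
        o,v=ray(n,px); v/=np.linalg.norm(v); P=np.eye(3)-np.outer(v,v); A.append(P);b.append(P@o)
    A=np.vstack(A);b=np.hstack(b); x,*_=np.linalg.lstsq(A,b,rcond=None); return x,np.linalg.norm(A@x-b)
E
python3 - <<'E'
from h import *
for n in("side","top"):
    cv2.imwrite(f"pics/{n}0.png",imaging.capture(n)); K,d,R,t=cm(n); print(n,-R.T@t.ravel(),R[2])
s=ctrl.get_state(); print(s)
E
```

```text
side [103.57218488 675.85132308 874.1700715 ] [ 0.39247346 -0.57181326 -0.72041251]
top [ 456.73363818   35.93518466 1374.37272895] [ 0.08650083  0.01230858 -0.99617574]
{'t': 0.1, 'joint_pos': array([-1.33056444e+00,  4.91500980e-01,  1.55938963e+00,  7.50597743e-06,
        1.09172843e+00, -1.05600373e-01]), 'dq': array([ 0.00024848, -0.00198411,  0.00152851, -0.00191722,  0.00055735,
       -0.00057528]), 'tau': array([ 3.61442857e-03, -6.13620687e+01, -2.58607203e+01,  6.93562254e-02,
        4.70189843e-02, -5.14985038e-05]), 'position': array([ 211.82303282, -587.73282498,  176.71877026]), 'eef_rot': array([[ 9.40794846e-01,  3.38976401e-01, -2.37735973e-04],
       [ 3.38976465e-01, -9.40794324e-01,  9.98495332e-04],
       [ 1.14805701e-04, -1.01996616e-03, -9.99999473e-01]]), 'wrist_force': array([-0.63296   , -0.3335542 , -0.29853377]), 'ft_torque': array([ 0.02702289, -0.01023834,  0.01424704]), 'finger_force': 0.0, 'opening': 95.10726495833647}
```

View pics/side0.png

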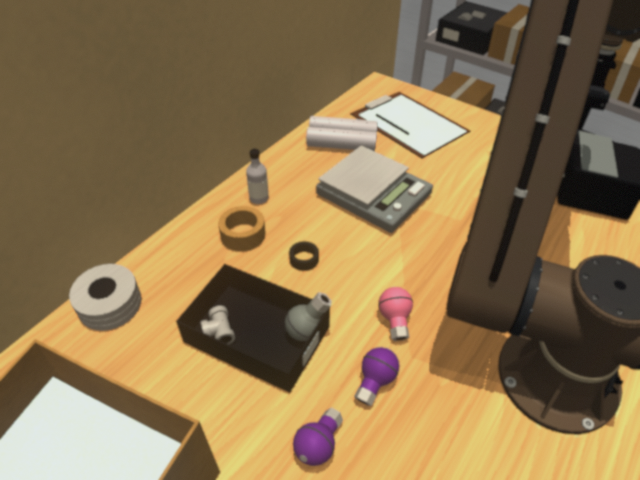

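View pics/top0.png

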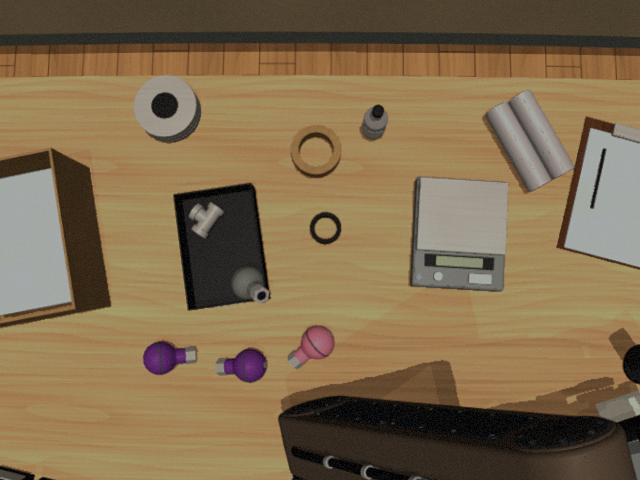

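Side view: grey accumulator (303,318) in the bin with its port at (319,300), ring (304,256), scale (375,188), tape (242,228), bottle (257,180), tee (217,323). Top view: accumulator ball (248,283), port (261,295), ring (325,228), scale (460,235), tare key (480,279) and power key (438,276).

Lookalikes in the top view: pink (318,342), purple (160,357), purple (249,365), and grey in the bin corner (250,283). I choose the grey one, and check it in close crops.

Run:
```python
from h import *
a=cv2.imread("pics/top0.png")[175:315,165:355]
b=cv2.imread("pics/top0.png")[170:300,400:520]
cv2.imwrite("pics/c1.png",cv2.resize(a,None,fx=4,fy=4,interpolation=cv2.INTER_CUBIC))
s=cv2.imread("pics/side0.png")
a=cv2.resize(s[230:390,170:340],None,fx=3.5,fy=3.5,interpolation=cv2.INTER_CUBIC)
cv2.imwrite("pics/c2.png",a)
cv2.imwrite("pics/c3.png",cv2.resize(b,None,fx=4.5,fy=4.5,interpolation=cv2.INTER_CUBIC))
```

```text
(no output)
```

View pics/c1.png

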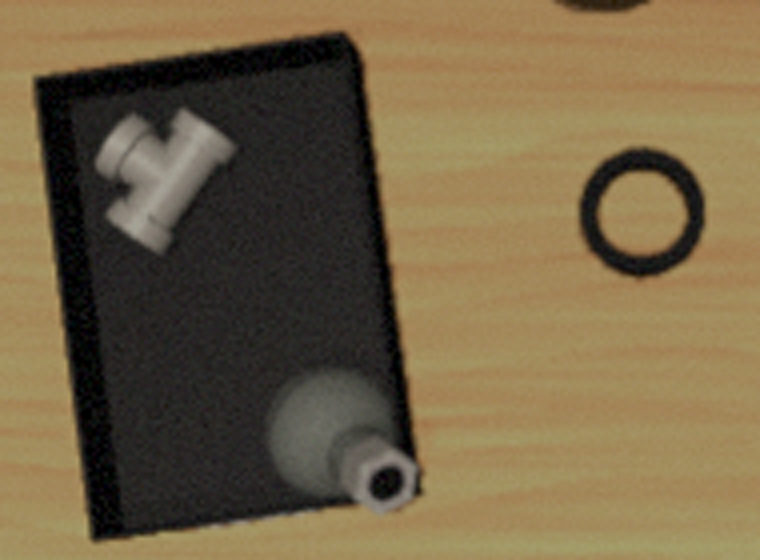

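View pics/c2.png

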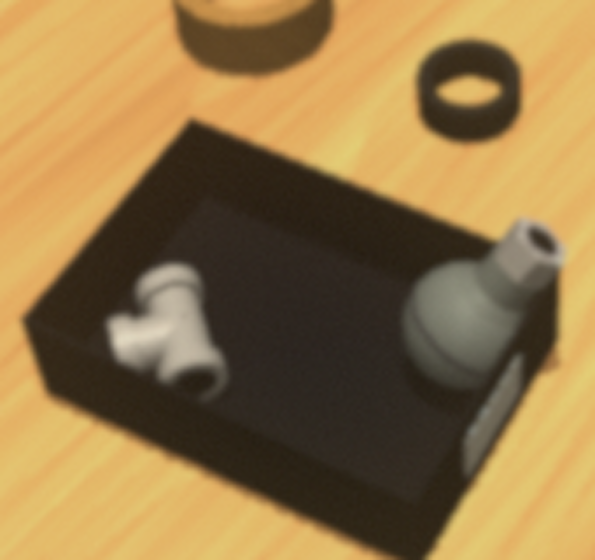

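View pics/c3.png

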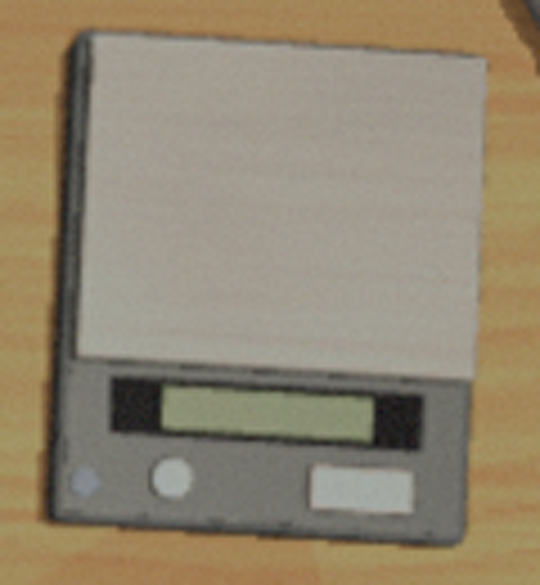

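The crops confirm the grey accumulator: ball at c1 (333,432), port at c1 (386,483) and c2 (543,240). Ring top is at c1 (642,213). Pan corners are at c3 (92,34), (487,58), (474,380), (78,357), with tare at (362,490) and power at (171,478).

Run:
```python
from h import *
np.set_printoptions(precision=1,suppress=True)
c1=lambda x,y:(165+(x+.5)/4-.5,175+(y+.5)/4-.5)
c2=lambda x,y:(170+(x+.5)/3.5-.5,230+(y+.5)/3.5-.5)
c3=lambda x,y:(400+(x+.5)/4.5-.5,170+(y+.5)/4.5-.5)
T=lambda p,z:atz("top",p,z)
print("port tri",tri(c2(543,240),c1(386,483)))
print("ball tri",tri(c2(462,323),c1(333,432)))
print("ball z40 top",T(c1(333,432),40))
r=T(c1(642,213),28);print("ring",r, "dia",np.linalg.norm(T(c1(580,213),28)-T(c1(705,213),28)))
print("ring side",atz("side",c2(470,74),28), "tri",tri(c2(470,74),c1(642,213)))
P=[T(c3(*q),60) for q in((92,34),(487,58),(474,380),(78,357))]
print("pan",np.array(P),np.mean(P,0),[np.linalg.norm(P[i]-P[i-1]) for i in range(4)])
print("tare",T(c3(362,490),51),"power",T(c3(171,478),51))
B=[T(c1(*q),72) for q in((36,78),(345,33),(418,492),(93,538))]
print("bin",np.array(B),np.mean(B,0),[np.linalg.norm(B[i]-B[i-1]) for i in range(4)])
```

```text
port tri (array([446. , 174.8, 101.8]), np.float64(0.8635732953910429))
ball tri (array([473.8, 211.1,  42.2]), np.float64(1.3269067431359067))
ball z40 top [473.  210.9  40. ]
ring [593.5  45.9  28. ] dia 68.06416811549096
ring side [595.8  42.5  28. ] tri (array([593.1,  45.9,  32.6]), np.float64(0.09578044946752862))
pan [[ 700.8 -157.    60. ]
 [ 690.9 -346.    60. ]
 [ 537.  -336.8   60. ]
 [ 546.7 -149.3   60. ]] [ 618.8 -247.3   60. ] [np.float64(154.34647814115704), np.float64(189.29187383631893), np.float64(154.17681221763218), np.float64(187.73153054197974)]
tare [ 485.1 -285.1   51. ] power [ 490.2 -194.4   51. ]
bin [[659.3 369.1  72. ]
 [684.2 204.1  72. ]
 [441.7 161.6  72. ]
 [416.  332.1  72. ]] [550.3 266.7  72. ] [np.float64(246.1488360532904), np.float64(166.8365949927435), np.float64(246.1816330859843), np.float64(172.48342423614253)]
```

Every measurement agrees with the given sizes: pan 154 x 189 mm, ring at z = 28, port tilt 37°. The plan is to grip the ring across its outside with the tool pointing down.

```bash
cat >> h.py <<'E'
from scipy.spatial.transform import Rotation as Ro
def go(target,Rt=None):
    s=ctrl.get_state(); R=np.array(s["eef_rot"])
    d=R.T@(np.array(target,float)-s["position"])
    r=np.zeros(3) if Rt is None else Ro.from_matrix(R.T@Rt).as_rotvec(degrees=True)
    print("t",s["t"],"shift m",np.round(d/1000,4),"rot deg",np.round(r,2))
def down(az): # tool down, closing axis at azimuth az deg
    a=np.radians(az); y=np.array([np.cos(a),np.sin(a),0]); z=np.array([0,0,-1.]); return np.c_[np.cross(y,z),y,z]
E
python3 -c "
from h import *
go([594,45.5,120],down(-70))"
```

```text
t 0.1 shift m [ 0.5742 -0.4661  0.0573] rot deg [-0.06 -0.01 -0.19]
```

Emit:
step_arm:
  commands:
    - {"x":0.048,"y":-0.039,"z":0}
    - {"x":0.096,"y":-0.078,"z":0}
    - {"x":0.144,"y":-0.117,"z":0}
    - {"x":0.192,"y":-0.156,"z":0}
    - {"x":0.24,"y":-0.195,"z":0}

```text
validation failed for argument at $.co...
```

Emit:
step_arm:
  commands:
    - {"x":0.048,"y":-0.039,"z":0}
    - {"x":0.096,"y":-0.078,"z":0}
    - {"x":0.144,"y":-0.117,"z":0}
    - {"x":0.192,"y":-0.156,"z":0}
    - {"x":0.24,"y":-0.195,"z":0}

```text
validation failed for argument at $.co...
```

```bash
python3 -c "
from h import *
go([594,45.5,100],down(-70))"
```

```text
t 0.1 shift m [ 0.5742 -0.4661  0.0773] rot deg [-0.06 -0.01 -0.19]
```

Emit:
step_arm:
  commands:
    - {"x":0.048,"y":-0.039}
    - {"x":0.096,"y":-0.078}
    - {"x":0.144,"y":-0.117}
    - {"x":0.192,"y":-0.156}
    - {"x":0.24,"y":-0.195}

```text
validation failed for argument at $.co...
```

Emit:
step_arm:
  commands:
    - {"x":0.048,"y":-0.039,"z":0.0,"ax":0.0,"ay":0.0,"az":0.0,"gripper":0.095}
    - {"x":0.096,"y":-0.078,"z":0.0,"ax":0.0,"ay":0.0,"az":0.0,"gripper":0.095}
    - {"x":0.144,"y":-0.117,"z":0.0,"ax":0.0,"ay":0.0,"az":0.0,"gripper":0.095}
    - {"x":0.192,"y":-0.156,"z":0.0,"ax":0.0,"ay":0.0,"az":0.0,"gripper":0.095}
    - {"x":0.24,"y":-0.195,"z":0.0,"ax":0.0,"ay":0.0,"az":0.0,"gripper":0.095}

```text
t: 0.72
position: [372.2, -321.4, 177.2]
eef_rot: [[0.941, 0.339, -0.0], [0.339, -0.941, 0.0], [0.0, -0.0, -1.0]]
wrist_force: [1.0, -0.3, -0.4]
opening: 95.0
finger_force: 0.0
```

Emit:
step_arm:
  commands:
    - {"x":0.048,"y":-0.039,"z":0.0,"ax":0.0,"ay":0.0,"az":0.0,"gripper":0.095}
    - {"x":0.096,"y":-0.078,"z":0.0,"ax":0.0,"ay":0.0,"az":0.0,"gripper":0.095}
    - {"x":0.144,"y":-0.117,"z":0.0,"ax":0.0,"ay":0.0,"az":0.0,"gripper":0.095}
    - {"x":0.192,"y":-0.156,"z":0.0,"ax":0.0,"ay":0.0,"az":0.0,"gripper":0.095}
    - {"x":0.24,"y":-0.195,"z":0.0,"ax":0.0,"ay":0.0,"az":0.0,"gripper":0.095}

```text
t: 1.35
position: [532.0, -56.5, 177.1]
eef_rot: [[0.941, 0.339, -0.0], [0.339, -0.941, -0.0], [-0.0, 0.0, -1.0]]
wrist_force: [0.5, -1.7, 0.5]
opening: 95.1
finger_force: 0.0
```

```bash
python3 -c "
from h import *
go([594,45.5,100],down(-70))"
```

```text
t 1.35 shift m [ 0.0929 -0.0749  0.0771] rot deg [ 0.    0.01 -0.19]
```

Emit:
step_arm:
  commands:
    - {"x":0.047,"y":-0.038,"z":0.0,"ax":0.0,"ay":0.0,"az":0.0,"gripper":0.095}
    - {"x":0.093,"y":-0.075,"z":0.03,"ax":0.0,"ay":0.0,"az":0.0,"gripper":0.095}
    - {"x":0.093,"y":-0.075,"z":0.07,"ax":0.0,"ay":0.0,"az":0.0,"gripper":0.095}
    - {"x":0.093,"y":-0.075,"z":0.11,"ax":0.0,"ay":0.0,"az":0.0,"gripper":0.095}
    - {"x":0.093,"y":-0.075,"z":0.13,"ax":0.0,"ay":0.0,"az":0.0,"gripper":0.095}

```text
t: 1.98
position: [592.2, 44.0, 44.8]
eef_rot: [[0.941, 0.339, -0.003], [0.339, -0.941, 0.0], [-0.003, -0.001, -1.0]]
wrist_force: [0.2, 0.2, 0.6]
opening: 95.1
finger_force: 0.0
```

Emit:
step_arm:
  commands:
    - {"x":0.0,"y":0.0,"z":0.02,"ax":0.0,"ay":0.0,"az":0.0,"gripper":0.095}
    - {"x":0.0,"y":0.0,"z":0.041,"ax":0.0,"ay":0.0,"az":0.0,"gripper":0.095}
    - {"x":0.0,"y":0.0,"z":0.041,"ax":0.0,"ay":0.0,"az":0.0,"gripper":0.05}
    - {"x":0.0,"y":0.0,"z":0.041,"ax":0.0,"ay":0.0,"az":0.0,"gripper":0.05}
    - {"x":0.0,"y":0.0,"z":0.041,"ax":0.0,"ay":0.0,"az":0.0,"gripper":0.05}
  newtons: 15

```text
t: 2.6
position: [593.8, 43.6, 7.1]
eef_rot: [[0.941, 0.339, 0.001], [0.339, -0.941, -0.0], [0.001, 0.001, -1.0]]
wrist_force: [0.5, 0.2, -0.5]
opening: 70.6
finger_force: 0.0
```

Emit:
step_arm:
  commands:
    - {"x":0.0,"y":0.0,"z":0.0,"ax":0.0,"ay":0.0,"az":0.0,"gripper":0.05}
    - {"x":0.0,"y":0.0,"z":0.0,"ax":0.0,"ay":0.0,"az":0.0,"gripper":0.05}

```text
t: 2.85
position: [593.5, 43.6, 6.6]
eef_rot: [[0.941, 0.339, 0.001], [0.339, -0.941, -0.0], [0.0, 0.0, -1.0]]
wrist_force: [0.2, 0.2, -0.1]
opening: 52.3
finger_force: 0.0
```

Run:
```python
from h import *
s=imaging.capture("side");t=imaging.capture("top")
cv2.imwrite("pics/d1.png",np.vstack([cv2.resize(s[180:340,200:400],(750,600))[:300*2],]))
print(proj("top",[[594,45,28]]),ctrl.get_state()["opening"],ctrl.get_state()["finger_force"])
a=cv2.resize(s[200:320,220:400],(600,400)); b=cv2.resize(t[160:300,240:420],(257,200)); 
c=np.zeros((600,600,3),np.uint8); c[:400]=a; c[400:,:257]=b; cv2.imwrite("pics/d1.png",c)
```

```text
[[325.53538411 227.65477487]] 50.66955693470316 0.0
```

View pics/d1.png

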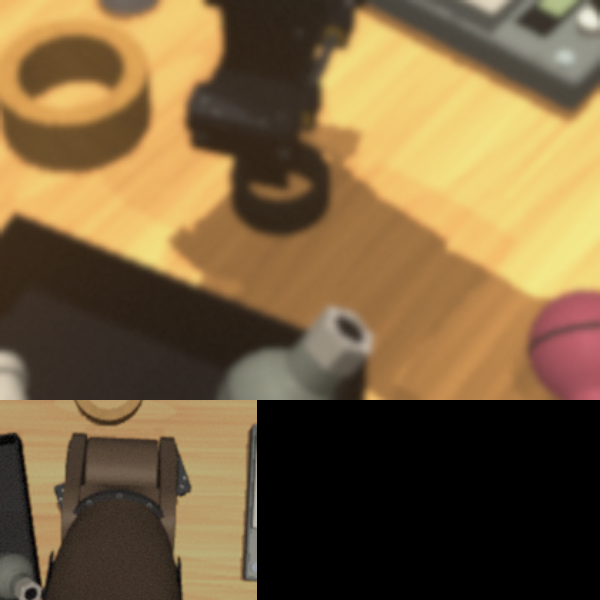

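Run:
```python
from h import *
s=ctrl.get_state();R=s["eef_rot"];p=s["position"]
print(p)
for n,o in (("tcp",[0,0,0]),("f+ tip",[0,31,0]),("f- tip",[0,-31,0]),("f+ up",[0,31,-60]),("f- up",[0,-31,-60]),("body+",[0,90,-80]),("body-",[0,-90,-80])):
    q=proj("side",p+R@np.array(o,float))[0]; print(n,(q-[220,200])/.3)
for z in(0,28): print("ring",z,(proj("side",[594,45,z])[0]-[220,200])/.3)
```

```text
[593.37771719  43.64593707   6.38560424]
tcp [282.11708045 193.23577308]
f+ tip [294.95818853 162.16063077]
f- tip [268.82631892 225.4118082 ]
f+ up [294.07953691 101.20605438]
f- up [266.87805843 164.65265654]
body+ [318.22157211  23.6821724 ]
body- [237.99433339 208.33486896]
ring 0 [280.37863924 200.23085352]
ring 28 [279.70474422 172.59643579]
```

Run:
```python
from h import *
s=imaging.capture("side");cv2.imwrite("pics/d2raw.png",s)
a=cv2.resize(s[130:290,230:410],(675,600),interpolation=cv2.INTER_CUBIC); a=np.clip(255*(a/255.)**.5,0,255).astype(np.uint8)
p=np.array(ctrl.get_state()["position"]);R=ctrl.get_state()["eef_rot"]
for o,c in (([0,0,0],(0,0,255)),([0,35,0],(0,255,0)),([0,-35,0],(255,0,0)),([0,0,-78],(0,255,255)),([0,0,-150],(255,0,255))):
    q=(proj("side",p+R@np.array(o,float))[0]-[230,130])*3.75; cv2.circle(a,tuple(int(v) for v in q),4,c,1)
cv2.imwrite("pics/d2.png",a)
```

```text
(no output)
```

View pics/d2.png

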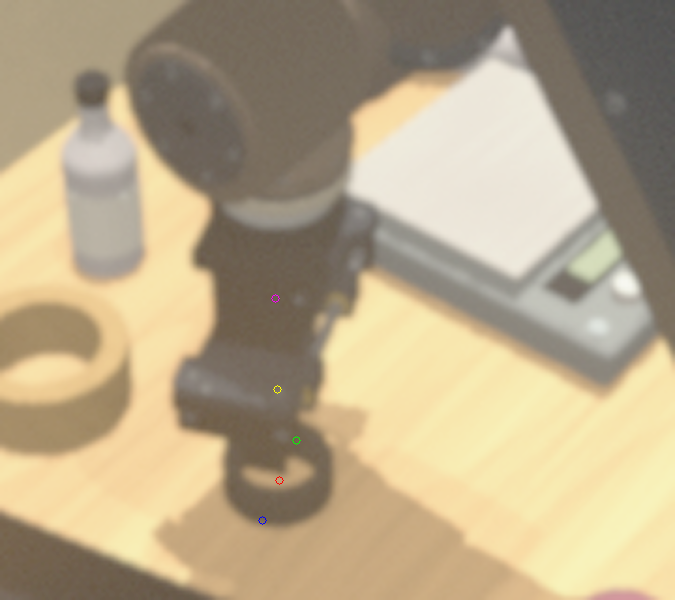

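The ring is still at its starting place, and the fingers closed to 50 mm without touching it. I'll open the gripper and difference the pictures to see where the fingers really are.

Emit:
step_arm:
  commands:
    - {"x":0.0,"y":0.0,"z":0.0,"ax":0.0,"ay":0.0,"az":0.0,"gripper":0.095}
    - {"x":0.0,"y":0.0,"z":0.0,"ax":0.0,"ay":0.0,"az":0.0,"gripper":0.095}
    - {"x":0.0,"y":0.0,"z":0.0,"ax":0.0,"ay":0.0,"az":0.0,"gripper":0.095}
    - {"x":0.0,"y":0.0,"z":0.0,"ax":0.0,"ay":0.0,"az":0.0,"gripper":0.095}

```text
t: 3.5
position: [593.3, 43.7, 6.2]
eef_rot: [[0.941, 0.339, -0.0], [0.339, -0.941, -0.0], [-0.0, 0.0, -1.0]]
wrist_force: [0.3, 0.3, 0.1]
opening: 84.9
finger_force: 0.0
```

Run:
```python
from h import *
s0=cv2.imread("pics/d2raw.png"); s=imaging.capture("side"); cv2.imwrite("pics/d3raw.png",s)
st=ctrl.get_state(); p=np.array(st["position"]);R=st["eef_rot"]; print(p,st["opening"])
d=cv2.GaussianBlur(cv2.absdiff(s,s0),(3,3),0).max(2)
m=(d>18).astype(np.uint8)
n,l,st_,c=cv2.connectedComponentsWithStats(m)
for i in range(1,n):
    if st_[i][4]>8: print(st_[i],c[i].round())
for nm,o in(("y+",[0,53,0]),("y-",[0,-53,0]),("x+",[53,0,0]),("x-",[-53,0,0]),("y+u",[0,53,-60]),("y-u",[0,-53,-60]),("x+u",[53,0,-60]),("x-u",[-53,0,-60])): print(nm,proj("side",p+R@np.array(o,float))[0].round())
```

```text
[593.33898412  43.67169724   6.17625927] 88.81365077034461
[313 201  17  18 128] [321. 210.]
[282 219   5   6  19] [284. 221.]
[314 225   4   8  28] [316. 228.]
[309 234   5   9  25] [311. 239.]
[322 247   4   4  14] [324. 248.]
[294 251  14  10  89] [301. 256.]
y+ [311. 242.]
y- [298. 275.]
x+ [283. 253.]
x- [327. 263.]
y+u [311. 224.]
y-u [297. 257.]
x+u [282. 235.]
x-u [327. 245.]
```

Run:
```python
from h import *
out=[]
for f in("pics/d2raw.png","pics/d3raw.png"):
    a=cv2.imread(f)[205:290,270:340]; a=cv2.resize(a,(400,486),interpolation=cv2.INTER_CUBIC)
    out.append((255*np.clip(a/140.,0,1)**.5).astype(np.uint8))
cv2.imwrite("pics/d4.png",np.hstack(out))
```

```text
(no output)
```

View pics/d4.png

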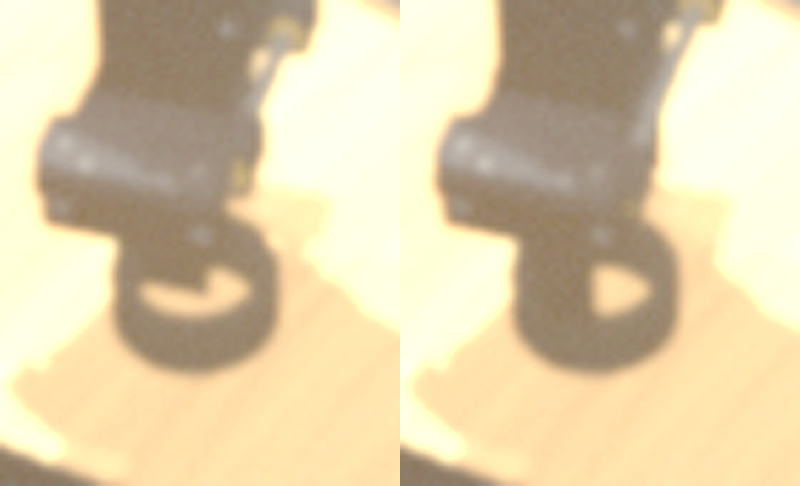

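Run:
```python
from h import *
np.set_printoptions(precision=1,suppress=True)
print("base",proj("side",[[0,0,0],[0,0,100]]))
for z in(0,6,30,45): print(z,atz("side",(298.9,255.7),z))
s=ctrl.get_state();R=s["eef_rot"];p=s["position"];print("near tip centre @50 expected",p+R@np.array([0,-31,0]))
print(s["joint_pos"])
```

```text
base [[558.4 375.7]
 [577.3 348.1]]
0 [612.2  41.1   0. ]
6 [608.7  45.4   6. ]
30 [594.7  62.9  30. ]
45 [586.   73.8  45. ]
near tip centre @50 expected [582.8  72.8   6.2]
[-0.   0.7  1.8 -0.   0.7  1.2]
```

Emit:
step_arm:
  commands:
    - {"x":0.0,"y":0.0,"z":0.002,"ax":0.0,"ay":0.0,"az":0.0,"gripper":0.095}
    - {"x":0.0,"y":0.0,"z":0.004,"ax":0.0,"ay":0.0,"az":0.0,"gripper":0.095}
    - {"x":0.0,"y":0.0,"z":0.006,"ax":0.0,"ay":0.0,"az":0.0,"gripper":0.095}
    - {"x":0.0,"y":0.0,"z":0.006,"ax":0.0,"ay":0.0,"az":0.0,"gripper":0.095}

```text
t: 4.05
position: [593.2, 43.6, -0.0]
eef_rot: [[0.941, 0.339, -0.0], [0.339, -0.941, -0.0], [-0.0, -0.0, -1.0]]
wrist_force: [-0.8, -0.1, -0.7]
opening: 94.9
finger_force: 0.0
```

Emit:
step_arm:
  commands:
    - {"x":0.0,"y":0.0,"z":0.001,"ax":0.0,"ay":0.0,"az":0.0,"gripper":0.095}
    - {"x":0.0,"y":0.0,"z":0.002,"ax":0.0,"ay":0.0,"az":0.0,"gripper":0.095}
    - {"x":0.0,"y":0.0,"z":0.002,"ax":0.0,"ay":0.0,"az":0.0,"gripper":0.095}

```text
t: 4.42
position: [593.3, 43.7, -1.9]
eef_rot: [[0.941, 0.339, -0.0], [0.339, -0.941, -0.0], [-0.0, 0.0, -1.0]]
wrist_force: [0.1, 0.4, 0.4]
opening: 95.0
finger_force: 0.0
```

No contact at a reported z of -1.9, so the real fingertips are higher than the reported TCP (about 39 mm by the image). I'll probe down gradually for the true offset.

Emit:
step_arm:
  commands:
    - {"x":0.0,"y":0.0,"z":0.004,"ax":0.0,"ay":0.0,"az":0.0,"gripper":0.095}
    - {"x":0.0,"y":0.0,"z":0.008,"ax":0.0,"ay":0.0,"az":0.0,"gripper":0.095}
    - {"x":0.0,"y":0.0,"z":0.012,"ax":0.0,"ay":0.0,"az":0.0,"gripper":0.095}
    - {"x":0.0,"y":0.0,"z":0.016,"ax":0.0,"ay":0.0,"az":0.0,"gripper":0.095}
    - {"x":0.0,"y":0.0,"z":0.016,"ax":0.0,"ay":0.0,"az":0.0,"gripper":0.095}

```text
t: 5.05
position: [593.1, 43.7, -18.2]
eef_rot: [[0.941, 0.339, -0.001], [0.339, -0.941, -0.0], [-0.001, -0.0, -1.0]]
wrist_force: [-0.6, -0.4, -0.5]
opening: 94.9
finger_force: 0.0
```

Run:
```python
from h import *
s=imaging.capture("side"); cv2.imwrite("pics/d5raw.png",s)
a=s[205:290,270:340]; a=cv2.resize(a,(494,600),interpolation=cv2.INTER_CUBIC)
a=(255*np.clip(a/140.,0,1)**.5).astype(np.uint8)
cv2.imwrite("pics/d5.png",a)
```

```text
(no output)
```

View pics/d5.png

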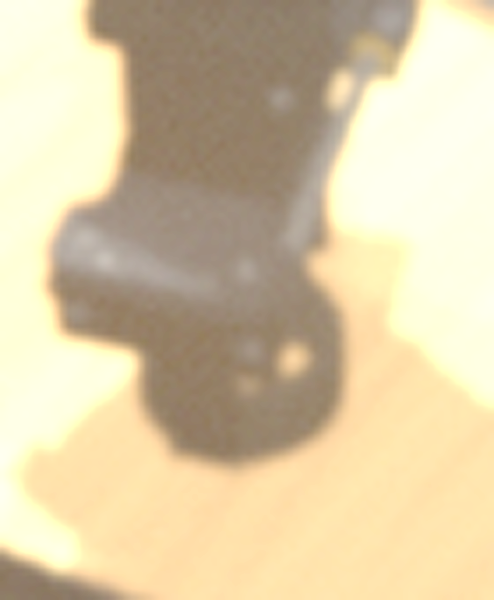

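The near finger now stands in front of the ring's wall, its tip at d5 (205,455). That puts the tips about 40-44 mm above the reported TCP. I'll lower further and grip.

Emit:
step_arm:
  commands:
    - {"x":0.0,"y":0.0,"z":0.003,"ax":0.0,"ay":0.0,"az":0.0,"gripper":0.095}
    - {"x":0.0,"y":0.0,"z":0.006,"ax":0.0,"ay":0.0,"az":0.0,"gripper":0.095}
    - {"x":0.0,"y":0.0,"z":0.009,"ax":0.0,"ay":0.0,"az":0.0,"gripper":0.095}
    - {"x":0.0,"y":0.0,"z":0.012,"ax":0.0,"ay":0.0,"az":0.0,"gripper":0.095}
    - {"x":0.0,"y":0.0,"z":0.012,"ax":0.0,"ay":0.0,"az":0.0,"gripper":0.095}

```text
t: 5.72
position: [593.2, 43.7, -30.1]
eef_rot: [[0.941, 0.339, -0.001], [0.339, -0.941, -0.0], [-0.001, -0.0, -1.0]]
wrist_force: [-0.3, 0.4, 0.2]
opening: 95.1
finger_force: 0.0
```

Emit:
step_arm:
  commands:
    - {"x":0.0,"y":0.0,"z":0.002,"ax":0.0,"ay":0.0,"az":0.0,"gripper":0.095}
    - {"x":0.0,"y":0.0,"z":0.004,"ax":0.0,"ay":0.0,"az":0.0,"gripper":0.095}
    - {"x":0.0,"y":0.0,"z":0.004,"ax":0.0,"ay":0.0,"az":0.0,"gripper":0.095}

```text
t: 6.1
position: [593.2, 43.7, -34.0]
eef_rot: [[0.941, 0.339, -0.0], [0.339, -0.941, -0.0], [-0.0, -0.0, -1.0]]
wrist_force: [0.0, 0.3, 0.5]
opening: 94.9
finger_force: 0.0
```

Emit:
step_arm:
  commands:
    - {"x":0.0,"y":0.0,"z":0.002,"ax":0.0,"ay":0.0,"az":0.0,"gripper":0.095}
    - {"x":0.0,"y":0.0,"z":0.002,"ax":0.0,"ay":0.0,"az":0.0,"gripper":0.095}

```text
t: 6.35
position: [593.3, 43.7, -35.9]
eef_rot: [[0.941, 0.339, -0.0], [0.339, -0.941, -0.0], [-0.0, 0.0, -1.0]]
wrist_force: [-0.5, -0.5, -0.0]
opening: 95.1
finger_force: 0.0
```

Emit:
step_arm:
  commands:
    - {"x":0.0,"y":0.0,"z":0.0,"ax":0.0,"ay":0.0,"az":0.0,"gripper":0.05}
    - {"x":0.0,"y":0.0,"z":0.0,"ax":0.0,"ay":0.0,"az":0.0,"gripper":0.05}
    - {"x":0.0,"y":0.0,"z":0.0,"ax":0.0,"ay":0.0,"az":0.0,"gripper":0.05}
    - {"x":0.0,"y":0.0,"z":0.0,"ax":0.0,"ay":0.0,"az":0.0,"gripper":0.05}
    - {"x":0.0,"y":0.0,"z":0.0,"ax":0.0,"ay":0.0,"az":0.0,"gripper":0.05}
  newtons: 15

```text
t: 6.98
position: [593.4, 43.7, -35.7]
eef_rot: [[0.941, 0.339, 0.0], [0.339, -0.941, -0.0], [0.0, 0.0, -1.0]]
wrist_force: [-0.5, 0.2, 0.6]
opening: 70.6
finger_force: 15.0
```

Emit:
step_arm:
  commands:
    - {"x":0.0,"y":0.0,"z":-0.04,"ax":0.0,"ay":0.0,"az":0.0,"gripper":0.05}
    - {"x":0.0,"y":0.0,"z":-0.08,"ax":0.0,"ay":0.0,"az":0.0,"gripper":0.05}
    - {"x":0.0,"y":0.01,"z":-0.12,"ax":0.0,"ay":0.0,"az":0.0,"gripper":0.05}
    - {"x":-0.01,"y":0.04,"z":-0.12,"ax":0.0,"ay":0.0,"az":0.0,"gripper":0.05}
    - {"x":-0.02,"y":0.08,"z":-0.12,"ax":0.0,"ay":0.0,"az":0.0,"gripper":0.05}

```text
t: 7.6
position: [601.7, -38.7, 84.9]
eef_rot: [[0.94, 0.34, 0.001], [0.34, -0.94, -0.0], [0.001, 0.0, -1.0]]
wrist_force: [0.3, 0.6, -1.2]
opening: 70.6
finger_force: 15.0
```

Emit:
step_arm:
  commands:
    - {"x":-0.01,"y":0.045,"z":0.0,"ax":0.0,"ay":0.0,"az":0.0,"gripper":0.05}
    - {"x":-0.024,"y":0.09,"z":0.0,"ax":0.0,"ay":0.0,"az":0.0,"gripper":0.05}
    - {"x":-0.038,"y":0.135,"z":0.0,"ax":0.0,"ay":0.0,"az":0.0,"gripper":0.05}
    - {"x":-0.05,"y":0.175,"z":0.0,"ax":0.0,"ay":0.0,"az":0.0,"gripper":0.05}
    - {"x":-0.055,"y":0.2,"z":0.0,"ax":0.0,"ay":0.0,"az":0.0,"gripper":0.05}

```text
t: 8.22
position: [617.4, -247.0, 84.0]
eef_rot: [[0.941, 0.338, -0.0], [0.338, -0.941, 0.0], [-0.0, -0.0, -1.0]]
wrist_force: [-0.0, 0.1, -0.8]
opening: 70.4
finger_force: 15.0
```

```bash
python3 -c "
from h import *
s=ctrl.get_state();print(s['position'],s['opening'],s['finger_force'])
go([618.8,-247.3,30],down(-70))"
```

```text
[ 617.44368684 -247.00440374   84.03277968] 70.35585449961582 15.000008430797607
t 8.225 shift m [0.0012 0.0007 0.054 ] rot deg [-0.01  0.01 -0.27]
```

Emit:
step_arm:
  commands:
    - {"x":0.001,"y":0.001,"z":0.02,"ax":0.0,"ay":0.0,"az":0.0,"gripper":0.05}
    - {"x":0.001,"y":0.001,"z":0.04,"ax":0.0,"ay":0.0,"az":0.0,"gripper":0.05}
    - {"x":0.001,"y":0.001,"z":0.054,"ax":0.0,"ay":0.0,"az":0.0,"gripper":0.05}
    - {"x":0.001,"y":0.001,"z":0.0575,"ax":0.0,"ay":0.0,"az":0.0,"gripper":0.05}
    - {"x":0.001,"y":0.001,"z":0.0575,"ax":0.0,"ay":0.0,"az":0.0,"gripper":0.05}

```text
t: 8.85
position: [619.2, -245.3, 26.8]
eef_rot: [[0.941, 0.34, 0.0], [0.34, -0.941, -0.0], [-0.0, 0.0, -1.0]]
wrist_force: [-0.2, -0.1, -0.5]
opening: 70.4
finger_force: 15.0
```

Emit:
step_arm:
  commands:
    - {"x":0.0,"y":0.0,"z":0.001,"ax":0.0,"ay":0.0,"az":0.0,"gripper":0.05}
    - {"x":0.0,"y":0.0,"z":0.0015,"ax":0.0,"ay":0.0,"az":0.0,"gripper":0.05}
    - {"x":0.0,"y":0.0,"z":0.0015,"ax":0.0,"ay":0.0,"az":0.0,"gripper":0.05}

```text
t: 9.22
position: [619.1, -245.8, 25.5]
eef_rot: [[0.941, 0.339, 0.0], [0.339, -0.941, -0.0], [0.0, 0.0, -1.0]]
wrist_force: [-0.3, -0.5, -0.7]
opening: 70.3
finger_force: 15.0
```

Emit:
step_arm:
  commands:
    - {"x":0.0,"y":0.0,"z":0.001,"ax":0.0,"ay":0.0,"az":0.0,"gripper":0.05}
    - {"x":0.0,"y":0.0,"z":0.001,"ax":0.0,"ay":0.0,"az":0.0,"gripper":0.05}

```text
t: 9.48
position: [619.0, -245.9, 24.3]
eef_rot: [[0.941, 0.339, 0.0], [0.339, -0.941, -0.0], [0.0, 0.0, -1.0]]
wrist_force: [0.3, -0.1, -0.4]
opening: 69.9
finger_force: 15.0
```

Emit:
step_arm:
  commands:
    - {"x":0.0,"y":0.0,"z":0.0,"ax":0.0,"ay":0.0,"az":0.0,"gripper":0.095}
    - {"x":0.0,"y":0.0,"z":0.0,"ax":0.0,"ay":0.0,"az":0.0,"gripper":0.095}
    - {"x":0.0,"y":0.0,"z":0.0,"ax":0.0,"ay":0.0,"az":0.0,"gripper":0.095}
    - {"x":0.0,"y":0.0,"z":0.0,"ax":0.0,"ay":0.0,"az":0.0,"gripper":0.095}
    - {"x":0.0,"y":0.0,"z":-0.01,"ax":0.0,"ay":0.0,"az":0.0,"gripper":0.095}

```text
t: 10.1
position: [618.6, -245.6, 34.0]
eef_rot: [[0.941, 0.339, -0.001], [0.339, -0.941, 0.001], [-0.001, -0.001, -1.0]]
wrist_force: [-0.0, 0.4, 0.0]
opening: 95.0
finger_force: 0.0
```

Emit:
step_arm:
  commands:
    - {"x":0.0,"y":0.0,"z":-0.03,"ax":0.0,"ay":0.0,"az":0.0,"gripper":0.095}
    - {"x":0.0,"y":0.0,"z":-0.06,"ax":0.0,"ay":0.0,"az":0.0,"gripper":0.03}
    - {"x":0.0,"y":0.0,"z":-0.07,"ax":0.0,"ay":0.0,"az":0.0,"gripper":0.0}

```text
t: 10.48
position: [619.7, -246.1, 106.6]
eef_rot: [[0.941, 0.339, 0.003], [0.339, -0.941, -0.002], [0.002, 0.002, -1.0]]
wrist_force: [0.9, -0.4, 0.3]
opening: 80.5
finger_force: 0.0
```

```bash
python3 -c "
from h import *
go([485.1,-285.1,44],down(-75))"
```

```text
t 10.475 shift m [-0.14   -0.0091  0.0623] rot deg [ 0.14 -0.13  4.82]
```

Emit:
step_arm:
  commands:
    - {"x":-0.045,"y":-0.003,"z":0.0,"ax":0.0,"ay":0.0,"az":0.0,"gripper":0.0}
    - {"x":-0.09,"y":-0.006,"z":0.0,"ax":0.0,"ay":0.0,"az":0.0,"gripper":0.0}
    - {"x":-0.14,"y":-0.009,"z":0.02,"ax":0.0,"ay":0.0,"az":0.0,"gripper":0.0}
    - {"x":-0.14,"y":-0.009,"z":0.05,"ax":0.0,"ay":0.0,"az":0.0,"gripper":0.0}
    - {"x":-0.14,"y":-0.009,"z":0.062,"ax":0.0,"ay":0.0,"az":0.0,"gripper":0.0}

```text
t: 11.1
position: [483.4, -284.6, 40.9]
eef_rot: [[0.941, 0.338, -0.002], [0.338, -0.941, 0.001], [-0.001, -0.002, -1.0]]
wrist_force: [-0.5, 1.3, 0.7]
opening: 30.5
finger_force: 0.0
```

Emit:
step_arm:
  commands:
    - {"x":0.0,"y":0.0,"z":0.01,"ax":0.0,"ay":0.0,"az":0.0,"gripper":0.0}
    - {"x":0.0,"y":0.0,"z":0.02,"ax":0.0,"ay":0.0,"az":0.0,"gripper":0.0}
    - {"x":0.0,"y":0.0,"z":0.025,"ax":0.0,"ay":0.0,"az":0.0,"gripper":0.0}
    - {"x":0.0,"y":0.0,"z":0.025,"ax":0.0,"ay":0.0,"az":0.0,"gripper":0.0}

```text
t: 11.6
position: [484.3, -284.6, 17.1]
eef_rot: [[0.941, 0.339, -0.0], [0.339, -0.941, 0.0], [-0.0, -0.0, -1.0]]
wrist_force: [-1.1, 0.1, 0.0]
opening: 0.4
finger_force: 0.0
```

Run:
```python
from h import *
s=imaging.capture("side"); t=imaging.capture("top"); cv2.imwrite("pics/e_s.png",s); cv2.imwrite("pics/e_t.png",t)
a=cv2.resize(s[120:240,300:450],(750,600),interpolation=cv2.INTER_CUBIC)
cv2.imwrite("pics/e1.png",(255*(a/255.)**.6).astype(np.uint8)); st=ctrl.get_state(); print(st["position"])
c=lambda X:((proj("side",X)[0]-[300,120])*5).round()
print("tare",c([485.1,-285.1,51]),"tcp+42",c(st["position"]+np.array([0,0,42])),"pan ctr",c([618.8,-247.3,60]))
```

```text
[ 484.41959311 -284.82337546   17.5078606 ]
tare [580. 337.] tcp+42 [583. 325.] pan ctr [319. 263.]
```

View pics/e1.png

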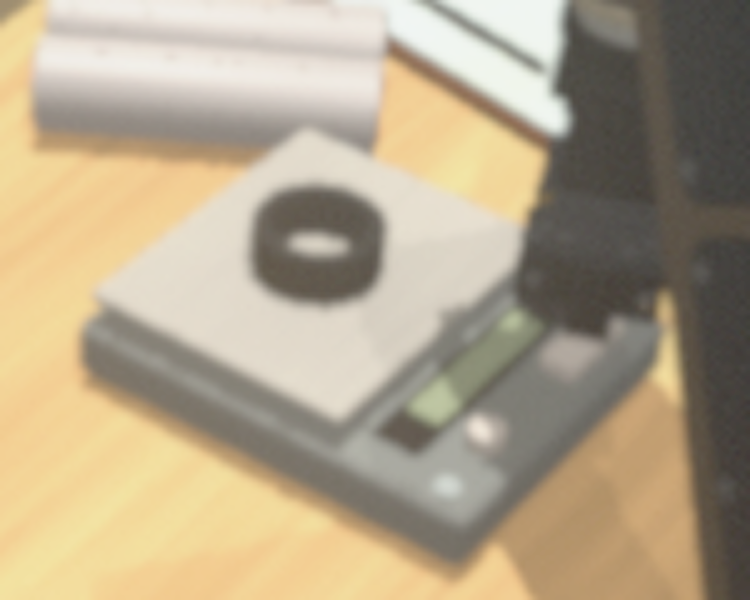

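The ring lies flat in the middle of the pan (e1 320,245). The closed fingertips at e1 (590,325) stand just above the tare key (575,350), well clear of the round key (487,430). Now I press down gradually, watching the force.

Emit:
step_arm:
  commands:
    - {"x":0.0,"y":0.0,"z":0.002,"ax":0.0,"ay":0.0,"az":0.0,"gripper":0.0}
    - {"x":0.0,"y":0.0,"z":0.004,"ax":0.0,"ay":0.0,"az":0.0,"gripper":0.0}
    - {"x":0.0,"y":0.0,"z":0.006,"ax":0.0,"ay":0.0,"az":0.0,"gripper":0.0}
    - {"x":0.0,"y":0.0,"z":0.006,"ax":0.0,"ay":0.0,"az":0.0,"gripper":0.0}

```text
t: 12.2
position: [484.3, -284.9, 11.3]
eef_rot: [[0.941, 0.339, 0.0], [0.339, -0.941, -0.0], [0.0, 0.0, -1.0]]
wrist_force: [-1.6, -0.0, 4.2]
opening: 0.6
finger_force: 1.8
```

Emit:
step_arm:
  commands:
    - {"x":0.0,"y":0.0,"z":0.001,"ax":0.0,"ay":0.0,"az":0.0,"gripper":0.0}
    - {"x":0.0,"y":0.0,"z":0.002,"ax":0.0,"ay":0.0,"az":0.0,"gripper":0.0}
    - {"x":0.0,"y":0.0,"z":0.002,"ax":0.0,"ay":0.0,"az":0.0,"gripper":0.0}

```text
t: 12.58
position: [484.4, -284.9, 9.8]
eef_rot: [[0.941, 0.339, 0.001], [0.339, -0.941, -0.0], [0.0, 0.001, -1.0]]
wrist_force: [-1.1, 0.6, 9.5]
opening: 0.7
finger_force: 5.1
```

The wrist force reached 9.5 N, more than the 5 N needed, so the key is fully down. That puts the true tip about 37 mm above the reported TCP. Lifting off and moving to the accumulator.

Emit:
step_arm:
  commands:
    - {"x":0.0,"y":0.0,"z":-0.02,"ax":0.0,"ay":0.0,"az":0.0,"gripper":0.0}
    - {"x":0.0,"y":0.0,"z":-0.06,"ax":0.0,"ay":0.0,"az":0.0,"gripper":0.095}
    - {"x":0.0,"y":0.0,"z":-0.1,"ax":0.0,"ay":0.0,"az":0.0,"gripper":0.095}
    - {"x":0.0,"y":0.0,"z":-0.13,"ax":0.0,"ay":0.0,"az":0.0,"gripper":0.095}
    - {"x":0.0,"y":0.0,"z":-0.13,"ax":0.0,"ay":0.0,"az":0.0,"gripper":0.095}

```text
t: 13.2
position: [484.9, -285.2, 141.0]
eef_rot: [[0.941, 0.339, 0.003], [0.339, -0.941, -0.002], [0.002, 0.003, -1.0]]
wrist_force: [-0.5, 0.8, -0.1]
opening: 35.2
finger_force: 0.0
```

```bash
python3 -c "
from h import *
s=ctrl.get_state();print(s['position'],s['wrist_force'],s['joint_pos'])
go([450.4,179,140],down(-36.5))"
```

```text
[ 484.86018826 -285.22550904  140.97092279] [-0.47832385  0.76251448 -0.07067796] [-6.49137303e-01  4.41689853e-01  1.75905991e+00 -5.83450588e-05
  9.37276875e-01  5.75849951e-01]
t 13.2 shift m [ 1.249e-01 -4.484e-01 -1.000e-04] rot deg [  0.2   -0.06 -33.68]
```

Emit:
step_arm:
  commands:
    - {"x":0.012,"y":-0.044,"z":0.0,"ax":0.0,"ay":0.0,"az":0.0,"gripper":0.095}
    - {"x":0.025,"y":-0.09,"z":0.0,"ax":0.0,"ay":0.0,"az":0.0,"gripper":0.095}
    - {"x":0.038,"y":-0.135,"z":0.0,"ax":0.0,"ay":0.0,"az":0.0,"gripper":0.095}
    - {"x":0.05,"y":-0.18,"z":0.0,"ax":0.0,"ay":0.0,"az":0.0,"gripper":0.095}
    - {"x":0.062,"y":-0.224,"z":0.0,"ax":0.0,"ay":0.0,"az":0.0,"gripper":0.095}

```text
t: 13.82
position: [465.7, -51.5, 138.0]
eef_rot: [[0.941, 0.339, -0.002], [0.339, -0.941, 0.0], [-0.002, -0.001, -1.0]]
wrist_force: [1.1, 0.7, -0.0]
opening: 85.0
finger_force: 0.0
```

Emit:
step_arm:
  commands:
    - {"x":0.012,"y":-0.044,"z":0.0,"ax":0.0,"ay":0.0,"az":-7.0,"gripper":0.095}
    - {"x":0.025,"y":-0.09,"z":0.0,"ax":0.0,"ay":0.0,"az":-14.0,"gripper":0.095}
    - {"x":0.038,"y":-0.135,"z":0.0,"ax":0.0,"ay":0.0,"az":-21.0,"gripper":0.095}
    - {"x":0.05,"y":-0.18,"z":0.0,"ax":0.0,"ay":0.0,"az":-28.0,"gripper":0.095}
    - {"x":0.062,"y":-0.224,"z":0.0,"ax":0.0,"ay":0.0,"az":-33.5,"gripper":0.095}

```text
t: 14.45
position: [448.1, 180.2, 138.0]
eef_rot: [[0.595, 0.804, -0.002], [0.804, -0.595, -0.001], [-0.001, -0.001, -1.0]]
wrist_force: [0.7, 0.8, 0.1]
opening: 94.9
finger_force: 0.0
```

Emit:
step_arm:
  commands:
    - {"x":0.0,"y":0.0,"z":0.0,"ax":0.0,"ay":0.0,"az":0.0,"gripper":0.095}

```text
t: 14.58
position: [447.9, 180.8, 137.9]
eef_rot: [[0.594, 0.805, -0.002], [0.805, -0.594, -0.0], [-0.001, -0.001, -1.0]]
wrist_force: [-0.1, 0.1, -0.2]
opening: 95.1
finger_force: 0.0
```

```bash
python3 -c "
from h import *
s=ctrl.get_state();print(s['position'],s['joint_pos'])
go([450.4,179,40],down(-36.5))"
```

```text
[447.94358532 180.84814761 137.90715311] [2.46814044e-01 3.42844756e-01 1.94356748e+00 1.19679195e-04
 8.57153766e-01 8.82555243e-01]
t 14.575 shift m [0.0001 0.0032 0.0979] rot deg [-0.08  0.08  0.07]
```

Emit:
step_arm:
  commands:
    - {"x":0.0,"y":0.003,"z":0.025,"ax":0.0,"ay":0.0,"az":0.0,"gripper":0.095}
    - {"x":0.0,"y":0.003,"z":0.05,"ax":0.0,"ay":0.0,"az":0.0,"gripper":0.095}
    - {"x":0.0,"y":0.003,"z":0.075,"ax":0.0,"ay":0.0,"az":0.0,"gripper":0.095}
    - {"x":0.0,"y":0.003,"z":0.09,"ax":0.0,"ay":0.0,"az":0.0,"gripper":0.095}
    - {"x":0.0,"y":0.003,"z":0.097,"ax":0.0,"ay":0.0,"az":0.0,"gripper":0.095}

```text
t: 15.2
position: [450.8, 176.1, 40.8]
eef_rot: [[0.598, 0.801, -0.002], [0.801, -0.598, -0.001], [-0.002, -0.001, -1.0]]
wrist_force: [-0.3, -0.0, 0.3]
opening: 94.7
finger_force: 0.0
```

Emit:
step_arm:
  commands:
    - {"x":0.0,"y":0.0,"z":0.0,"ax":0.0,"ay":0.0,"az":0.0,"gripper":0.02}
    - {"x":0.0,"y":0.0,"z":0.0,"ax":0.0,"ay":0.0,"az":0.0,"gripper":0.02}
    - {"x":0.0,"y":0.0,"z":0.0,"ax":0.0,"ay":0.0,"az":0.0,"gripper":0.02}
    - {"x":0.0,"y":0.0,"z":0.0,"ax":0.0,"ay":0.0,"az":0.0,"gripper":0.02}
    - {"x":0.0,"y":0.0,"z":0.0,"ax":0.0,"ay":0.0,"az":0.0,"gripper":0.02}
  newtons: 20

```text
t: 15.82
position: [451.5, 177.0, 42.4]
eef_rot: [[0.597, 0.802, 0.0], [0.802, -0.597, -0.0], [0.0, 0.0, -1.0]]
wrist_force: [-0.5, 0.3, 0.5]
opening: 50.1
finger_force: 0.0
```

Emit:
step_arm:
  commands:
    - {"x":0.0,"y":0.0,"z":0.0,"ax":0.0,"ay":0.0,"az":0.0,"gripper":0.02}
    - {"x":0.0,"y":0.0,"z":0.0,"ax":0.0,"ay":0.0,"az":0.0,"gripper":0.02}
    - {"x":0.0,"y":0.0,"z":0.0,"ax":0.0,"ay":0.0,"az":0.0,"gripper":0.02}
    - {"x":0.0,"y":0.0,"z":0.0,"ax":0.0,"ay":0.0,"az":0.0,"gripper":0.02}
  newtons: 60

```text
t: 16.32
position: [450.5, 177.3, 42.2]
eef_rot: [[0.598, 0.802, -0.002], [0.802, -0.598, 0.0], [-0.001, -0.001, -1.0]]
wrist_force: [-4.4, 4.7, 3.4]
opening: 31.5
finger_force: 59.9
```

Emit:
step_arm:
  commands:
    - {"x":0.0,"y":0.0,"z":-0.005,"ax":0.0,"ay":0.0,"az":0.0,"gripper":0.02}
    - {"x":0.0,"y":0.0,"z":-0.01,"ax":0.0,"ay":0.0,"az":0.0,"gripper":0.02}
    - {"x":0.0,"y":0.0,"z":-0.02,"ax":0.0,"ay":0.0,"az":0.0,"gripper":0.02}
    - {"x":0.0,"y":0.0,"z":-0.03,"ax":0.0,"ay":0.0,"az":0.0,"gripper":0.02}
    - {"x":0.0,"y":0.0,"z":-0.04,"ax":0.0,"ay":0.0,"az":0.0,"gripper":0.02}

```text
t: 16.95
position: [451.1, 176.8, 82.4]
eef_rot: [[0.597, 0.802, -0.001], [0.802, -0.597, -0.0], [-0.001, -0.0, -1.0]]
wrist_force: [0.5, 0.0, -7.6]
opening: 31.6
finger_force: 59.9
```

Emit:
step_arm:
  commands:
    - {"x":0.0,"y":0.0,"z":-0.02,"ax":0.0,"ay":0.0,"az":0.0,"gripper":0.02}
    - {"x":0.0,"y":0.0,"z":-0.04,"ax":0.0,"ay":0.0,"az":0.0,"gripper":0.02}
    - {"x":0.0,"y":0.0,"z":-0.06,"ax":0.0,"ay":0.0,"az":0.0,"gripper":0.02}
    - {"x":0.0,"y":0.0,"z":-0.08,"ax":0.0,"ay":0.0,"az":0.0,"gripper":0.02}
    - {"x":0.0,"y":0.0,"z":-0.08,"ax":0.0,"ay":0.0,"az":0.0,"gripper":0.02}

```text
t: 17.58
position: [452.0, 176.8, 163.3]
eef_rot: [[0.598, 0.802, 0.003], [0.802, -0.598, 0.0], [0.002, 0.002, -1.0]]
wrist_force: [-0.6, 0.1, -6.2]
opening: 31.4
finger_force: 59.9
```

Run:
```python
from h import *
s=ctrl.get_state()
for k in("position","wrist_force","ft_torque","opening","finger_force","joint_pos"): print(k,np.round(s[k],3))
```

```text
position [451.99  176.761 163.331]
wrist_force [-0.62   0.126 -6.168]
ft_torque [-0.224  0.079 -0.026]
opening 31.404
finger_force 59.942
joint_pos [ 2.370e-01  3.100e-01  1.911e+00 -1.000e-03  9.180e-01  8.780e-01]
```

The grip holds: 31.5 mm opening, about 6.5 N of weight and no slip by the torque. Now I carry it to above the scale while turning.

```bash
python3 -c "
from h import *
go([619,-247,190],down(-117.5))"
```

```text
t 17.575 shift m [-0.2399  0.3872 -0.0263] rot deg [ 3.000e-02 -1.600e-01  8.081e+01]
```

Emit:
step_arm:
  commands:
    - {"x":-0.02,"y":0.03,"z":-0.01,"ax":0.0,"ay":0.0,"az":8.0,"gripper":0.02}
    - {"x":-0.045,"y":0.07,"z":-0.02,"ax":0.0,"ay":0.0,"az":16.0,"gripper":0.02}
    - {"x":-0.07,"y":0.115,"z":-0.026,"ax":0.0,"ay":0.0,"az":24.0,"gripper":0.02}
    - {"x":-0.095,"y":0.155,"z":-0.026,"ax":0.0,"ay":0.0,"az":32.0,"gripper":0.02}
    - {"x":-0.12,"y":0.194,"z":-0.026,"ax":0.0,"ay":0.0,"az":40.0,"gripper":0.02}

```text
t: 18.2
position: [535.2, -36.9, 187.1]
eef_rot: [[0.974, 0.225, -0.001], [0.225, -0.974, -0.0], [-0.001, -0.0, -1.0]]
wrist_force: [0.6, 1.6, -7.0]
opening: 31.5
finger_force: 59.9
```

```bash
python3 -c "
from h import *
go([619,-247,190],down(-117.5)); print(ctrl.get_state()['joint_pos'])"
```

```text
t 18.2 shift m [ 0.0343  0.2236 -0.003 ] rot deg [2.000e-02 9.000e-02 4.053e+01]
[-1.91824292e-01  3.55342495e-01  1.76204856e+00 -4.20883434e-04
  1.02565502e+00  1.15176059e+00]
```

Emit:
step_arm:
  commands:
    - {"x":0.006,"y":0.05,"z":-0.003,"ax":0.0,"ay":0.0,"az":8.0,"gripper":0.02}
    - {"x":0.013,"y":0.1,"z":-0.003,"ax":0.0,"ay":0.0,"az":16.0,"gripper":0.02}
    - {"x":0.02,"y":0.145,"z":-0.003,"ax":0.0,"ay":0.0,"az":24.0,"gripper":0.02}
    - {"x":0.028,"y":0.19,"z":-0.003,"ax":0.0,"ay":0.0,"az":32.0,"gripper":0.02}
    - {"x":0.034,"y":0.223,"z":-0.003,"ax":0.0,"ay":0.0,"az":40.5,"gripper":0.02}

```text
t: 18.82
position: [619.5, -246.3, 189.3]
eef_rot: [[0.887, -0.462, -0.002], [-0.462, -0.887, 0.001], [-0.002, 0.0, -1.0]]
wrist_force: [0.8, 1.2, -7.6]
opening: 31.7
finger_force: 59.9
```

Emit:
step_arm:
  commands:
    - {"x":0.0,"y":0.0,"z":0.0,"ax":0.0,"ay":-7.0,"az":0.0,"gripper":0.02}
    - {"x":0.0,"y":0.0,"z":0.0,"ax":0.0,"ay":-14.0,"az":0.0,"gripper":0.02}
    - {"x":0.0,"y":0.0,"z":0.0,"ax":0.0,"ay":-21.0,"az":0.0,"gripper":0.02}
    - {"x":0.0,"y":0.0,"z":0.0,"ax":0.0,"ay":-28.0,"az":0.0,"gripper":0.02}
    - {"x":0.0,"y":0.0,"z":0.0,"ax":0.0,"ay":-35.0,"az":0.0,"gripper":0.02}

```text
t: 19.45
position: [619.9, -244.7, 189.5]
eef_rot: [[0.726, -0.457, -0.513], [-0.374, -0.889, 0.263], [-0.577, 0.0, -0.817]]
wrist_force: [0.2, -0.1, -8.4]
opening: 31.5
finger_force: 59.9
```

Emit:
step_arm:
  commands:
    - {"x":0.0,"y":0.0,"z":0.0,"ax":0.0,"ay":-2.0,"az":0.0,"gripper":0.02}
    - {"x":0.0,"y":0.0,"z":0.0,"ax":0.0,"ay":-2.0,"az":0.0,"gripper":0.02}
    - {"x":0.0,"y":0.0,"z":0.0,"ax":0.0,"ay":-2.0,"az":0.0,"gripper":0.02}

```text
t: 19.82
position: [619.7, -244.5, 190.7]
eef_rot: [[0.711, -0.457, -0.535], [-0.365, -0.889, 0.275], [-0.601, 0.0, -0.799]]
wrist_force: [0.1, -0.4, -6.4]
opening: 31.6
finger_force: 59.9
```

Run:
```python
from h import *
s=ctrl.get_state()
for k in("position","eef_rot","wrist_force","ft_torque","opening","joint_pos"): print(k,np.round(s[k],3))
for n in("side","top"): cv2.imwrite(f"pics/f_{n}.png",imaging.capture(n))
R=s["eef_rot"];p=s["position"]
# hypotheses for grasp point: tool-length offset or world-z bias; ball 64mm below
g1=p-R[:,2]*(37+16); g2=p+[0,0,37]-R[:,2]*16
for g in(g1,g2):
    b=g-[0,0,64]; print("grasp",g,"ball",b,"side",proj("side",b),"top",proj("top",b))
```

```text
position [ 619.748 -244.452  190.742]
eef_rot [[ 0.711 -0.457 -0.535]
 [-0.365 -0.889  0.275]
 [-0.601  0.    -0.799]]
wrist_force [ 0.091 -0.384 -6.404]
ft_torque [-0.404 -0.969 -0.004]
opening 31.604
joint_pos [-0.475  0.89   0.892 -0.     2.005  1.571]
grasp [ 648.08156821 -259.0027251   233.10294542] ball [ 648.08156821 -259.0027251   169.10294542] side [[359.25619405 131.10942211]] top [[480.15198384 193.99844744]]
grasp [ 628.30165994 -248.84457275  240.52986358] ball [ 628.30165994 -248.84457275  176.52986358] side [[364.04253606 133.07922151]] top [[476.05341155 203.41425611]]
```

Run:
```python
from h import *
for n,(x0,x1,y0,y1) in(("side",(325,405,85,165)),("top",(440,520,165,245))):
    a=cv2.imread(f"pics/f_{n}.png").astype(int); b=cv2.imread(f"pics/{n}0.png").astype(int)
    print(n)
    for y in range(y0,y1,2):
        r=""
        for x in range(x0,x1,1):
            v=a[y:y+2,x].mean(0); d=np.abs(v-b[y:y+2,x].mean(0)).max(); g=v.mean()
            r+=" " if d<18 else ("#" if g<55 else ("o" if g<135 and v[1]>=v[2]-2 else ("+" if g<135 else ".")))
        print(y,r)
```

```text
side
85 ######+++++###############+    ++###########################################++++
87 #####++      +############+  .  ++###########################################+++
89 #++               +#######+. ..  ++###########################################++
91                    +######++  ..  ++###########################################+
93                    ++######++  .. .++##########################################+
95                .... .+######+. ..  ++###########################################
97            +.......  ++#####++  ..  ++##########################################
99          ...........  ++#####+. ... .++#########################################
101       ............... .+#####++      .++########################################
103    ................... .+#####++.....+++########################################
105  .....................  ++#####++++++###########################################
107 .......................  ++#####++++############################################
109 ........................ .+#####+++++++ ++#####################################
[... 5000 characters left out ...]
++++++++++++++++++++
229 ++++++++++#############+++++++++++++++++++++++++++++++++++++++++++++++++++++++++
231 ++++++++++o###########++++++++++++++++++++++++++++++++++++++++++++++++++++++++++
233 +++++++++++##########+++++++++++++++++++++++++++++++++++++++++++++++++++++++++++
235 ++++++++++##########++++++++++++++++++++++++++++++++++++++++++++++++++++++++++++
237 +++++++++#########++++++++++++++++++++++++++++++++++++++++++++++++++++++++++++++
239 ++++++++#########+++++++++++++++++++++++++++++++++++++++++++++++++++++++++++++++
241 +++++++###########++++++++++++++++++++++++++++++++++++++++++++++++++++++++++++++
243 #####+###########+++++++++++++++++++++++++++++++++++++++++++++++++++++++++++++++
```

```bash
cat > m.py <<'E'
from h import *
from scipy.optimize import least_squares
th=np.linspace(0,2*np.pi,60)
def circ(c,r,z): return np.c_[c[0]+r*np.cos(th),c[1]+r*np.sin(th),0*th+z]
def fill(n,P,S=8):
    m=np.zeros((480*1,640),np.uint8); q=cv2.convexHull(proj(n,P).astype(np.float32)); cv2.fillPoly(m,[np.round(q*16).astype(np.int32)],255,cv2.LINE_AA,4); return m/255.
def ringmodel(n,c): return fill(n,np.r_[circ(c,35,60),circ(c,35,88)])*(1-np.minimum(fill(n,circ(c,24.5,60)),fill(n,circ(c,24.5,88))))
def ring(n,img,c0,exclude=None):
    g=cv2.cvtColor(img,cv2.COLOR_BGR2GRAY).astype(float); b=ringmodel(n,c0); w=cv2.dilate(b,np.ones((9,9)))>0.1
    if exclude is not None: w&=~exclude
    f=cv2.GaussianBlur
    def cost(c):
        m=f(ringmodel(n,c),(0,0),.8)[w]; A=np.c_[m,1-m]; y=g[w]; x,*_=np.linalg.lstsq(A,y,rcond=None); return ((A@x-y)**2).mean()
    from scipy.optimize import minimize
    r=minimize(cost,c0,method="Nelder-Mead",options=dict(initial_simplex=[c0,[c0[0]+4,c0[1]],[c0[0],c0[1]+4]],xatol=.05)); return r.x,r.fun
def sphere_px(n,c):
    o=cm(n); C=-o[2].T@o[3].ravel(); v=np.array(c)-C; D=np.linalg.norm(v); v/=D; r=36*np.sqrt(1-(36/D)**2); k=np.array(c)-v*36*36/D
    e1=np.cross(v,[0,0,1.]); e1/=np.linalg.norm(e1); e2=np.cross(v,e1)
    return proj(n,k+r*(np.outer(np.cos(th),e1)+np.outer(np.sin(th),e2)))
def ball_edges(n,img,c0,angs,lo=-6,hi=6):
    g=cv2.GaussianBlur(cv2.cvtColor(img,cv2.COLOR_BGR2GRAY),(0,0),1).astype(np.float32); s=sphere_px(n,c0); ctr=s.mean(0); out=[]
    rad=np.linalg.norm(s-ctr,axis=1).mean()
    for a in np.radians(angs):
        d=np.array([np.cos(a),np.sin(a)]); rr=rad+np.arange(lo,hi,.25); p=ctr+np.outer(rr,d)
        v=cv2.remap(g,p[:,0].astype(np.float32)[None],p[:,1].astype(np.float32)[None],cv2.INTER_LINEAR)[0]; dv=np.gradient(v); k=np.argmax(np.abs(dv)); out.append((np.degrees(a),rr[k]-rad,dv[k],*p[k]))
    return rad,ctr,np.array(out)
E
python3 - <<'E'
from m import *
np.set_printoptions(precision=1,suppress=True)
es,et=cv2.imread("pics/e_s.png"),cv2.imread("pics/e_t.png")
print("ring side",ring("side",es,[619.,-246.])); print("ring top",ring("top",et,[619.,-246.]))
fs,ft=cv2.imread("pics/f_side.png"),cv2.imread("pics/f_top.png")
for n,i,a in(("side",fs,range(60,230,10)),("top",ft,range(130,260,10))):
    r,c,o=ball_edges(n,i,[648,-259,168],a); print(n,r,c); print(o[:,:3])
E
```

```text
ring side (array([ 621. , -245.2]), np.float64(424.40683060372373))
ring top (array([ 620. , -243.1]), np.float64(572.5425356691255))
side 14.61527267082791 [359.5 131.5]
[[ 60.    0.5   3.4]
 [ 70.    1.2   3.8]
 [ 80.    0.5   3.9]
 [ 90.    1.2   4.2]
 [100.    1.2   3.5]
 [110.    2.    2.1]
 [120.    1.2   1.9]
 [130.    0.2   2.7]
 [140.    0.8   3.4]
 [150.    0.2   4.7]
 [160.    0.    5.5]
 [170.   -0.5   5.7]
 [180.   -0.8   8.1]
 [190.   -0.5   7.8]
 [200.   -0.8   8.6]
 [210.   -1.2   9.9]
 [220.   -1.2  10.3]]
top 18.546182784771524 [480.2 194.4]
[[130.   -4.5  -0.5]
 [140.   -1.   -1.1]
 [150.    2.8   5.2]
 [160.   -2.    1.7]
 [170.   -3.8   3.6]
 [180.    1.    4.8]
 [190.    1.5   5.1]
 [200.    1.2   4.5]
 [210.    0.5   4.7]
 [220.    0.5   4.5]
 [230.   -5.5   3.6]
 [240.   -0.5   3.4]
 [250.   -0.8   6. ]]
```

Run:
```python
from m import *
from scipy.optimize import least_squares
np.set_printoptions(precision=2,suppress=True)
fs,ft=cv2.imread("pics/f_side.png"),cv2.imread("pics/f_top.png")
E=[(n,ball_edges(n,i,[648,-259,168],a)[2][:,3:]) for n,i,a in(("side",fs,range(60,230,10)),("top",ft,(180,190,200,210,220,240,250)))]
def res(c):
    o=[]
    for n,p in E:
        s=sphere_px(n,c); k=s.mean(0); r=np.linalg.norm(s-k,axis=1).mean(); o.append(np.linalg.norm(p-k,axis=1)-r)
    return np.hstack(o)
f=least_squares(res,[648,-259,168],loss="soft_l1",f_scale=.5); b=f.x
s=ctrl.get_state(); R=s["eef_rot"]; p=s["position"]
print("ball",b,np.sqrt((f.fun**2).mean()),"tool frame",R.T@(b-p)); print(p)
```

```text
ball [ 645.28 -256.05  167.03] 0.38983565013643684 tool frame [37.22 -1.28  2.81]
[ 619.73 -244.36  191.63]
```

Emit:
step_arm:
  commands:
    - {"x":0.0,"y":0.001,"z":0.012,"ax":0.0,"ay":0.0,"az":0.0,"gripper":0.02}
    - {"x":0.0,"y":0.001,"z":0.024,"ax":0.0,"ay":0.0,"az":0.0,"gripper":0.02}
    - {"x":0.0,"y":0.001,"z":0.036,"ax":0.0,"ay":0.0,"az":0.0,"gripper":0.02}
    - {"x":0.0,"y":0.001,"z":0.048,"ax":0.0,"ay":0.0,"az":0.0,"gripper":0.02}
    - {"x":0.0,"y":0.001,"z":0.048,"ax":0.0,"ay":0.0,"az":0.0,"gripper":0.02}

```text
t: 20.55
position: [593.1, -231.8, 152.8]
eef_rot: [[0.71, -0.457, -0.536], [-0.365, -0.89, 0.275], [-0.602, 0.0, -0.798]]
wrist_force: [0.1, 1.0, -6.4]
opening: 31.7
finger_force: 59.9
```

```bash
cat > b.py <<'E'
from m import *
np.set_printoptions(precision=2,suppress=True)
s=ctrl.get_state(); R=s["eef_rot"]; p=s["position"]; b0=p+R@[38.2,-.6,2.6]; print("kin ball",b0,"F",s["wrist_force"],"M",s["ft_torque"])
I={n:imaging.capture(n) for n in("side","top")}
for n in I: cv2.imwrite(f"pics/g_{n}.png",I[n])
E=[]
for n,a in(("side",range(150,225,8)),("top",range(170,260,8))):
    r,c,o=ball_edges(n,I[n],b0,a,-4,4); print(n,c,r); print(o[:,:3].T); E.append((n,o[:,3:]))
E
python3 b.py
```

```text
kin ball [ 619.14 -244.45  127.72] F [ 0.06  1.02 -6.35] M [-0.42 -0.95  0.  ]
side [365.19 151.64] 14.510079179023274
[[150.   158.   166.   174.   182.   190.   198.   206.   214.   222.  ]
 [  1.25   0.5   -0.5    0.25   0.     0.5    0.75   1.     1.     0.25]
 [  2.24   3.27   3.61   3.84   2.56   1.71   1.6    2.41   4.17   6.56]]
top [468.51 211.51] 17.96529910827439
[[170.   178.   186.   194.   202.   210.   218.   226.   234.   242.
  250.   258.  ]
 [ -0.5    3.75   3.75   3.75   3.     2.25   1.25   1.     0.5    0.75
    1.5    0.25]
 [ -2.92   4.02   4.79   7.48   7.     5.88   4.53   4.53   4.45   4.33
    4.05   5.77]]
```

Emit:
step_arm:
  commands:
    - {"x":0.0015,"y":0.0,"z":0.002,"ax":0.0,"ay":0.0,"az":0.0,"gripper":0.02}
    - {"x":0.003,"y":0.0,"z":0.004,"ax":0.0,"ay":0.0,"az":0.0,"gripper":0.02}
    - {"x":0.0045,"y":0.0,"z":0.006,"ax":0.0,"ay":0.0,"az":0.0,"gripper":0.02}
    - {"x":0.006,"y":0.0,"z":0.008,"ax":0.0,"ay":0.0,"az":0.0,"gripper":0.02}
    - {"x":0.006,"y":0.0,"z":0.008,"ax":0.0,"ay":0.0,"az":0.0,"gripper":0.02}

```text
t: 21.28
position: [593.5, -232.0, 142.6]
eef_rot: [[0.71, -0.457, -0.536], [-0.365, -0.89, 0.275], [-0.602, 0.0, -0.798]]
wrist_force: [-0.7, 0.7, -8.4]
opening: 31.7
finger_force: 59.9
```

Emit:
step_arm:
  commands:
    - {"x":0.0006,"y":0.0,"z":0.0008,"ax":0.0,"ay":0.0,"az":0.0,"gripper":0.02}
    - {"x":0.0012,"y":0.0,"z":0.0016,"ax":0.0,"ay":0.0,"az":0.0,"gripper":0.02}
    - {"x":0.0012,"y":0.0,"z":0.0016,"ax":0.0,"ay":0.0,"az":0.0,"gripper":0.02}

```text
t: 21.65
position: [593.6, -232.0, 141.4]
eef_rot: [[0.711, -0.457, -0.535], [-0.365, -0.89, 0.275], [-0.602, -0.0, -0.799]]
wrist_force: [0.1, 0.0, -3.5]
opening: 31.5
finger_force: 59.9
```

Emit:
step_arm:
  commands:
    - {"x":0.0006,"y":0.0,"z":0.0008,"ax":0.0,"ay":0.0,"az":0.0,"gripper":0.02}
    - {"x":0.0006,"y":0.0,"z":0.0008,"ax":0.0,"ay":0.0,"az":0.0,"gripper":0.02}
    - {"x":0.0006,"y":0.0,"z":0.0008,"ax":0.0,"ay":0.0,"az":0.0,"gripper":0.02}

```text
t: 22.02
position: [593.6, -232.0, 141.0]
eef_rot: [[0.711, -0.457, -0.535], [-0.365, -0.89, 0.275], [-0.601, -0.0, -0.799]]
wrist_force: [0.6, 2.0, 6.0]
opening: 31.8
finger_force: 59.9
```

```bash
python3 b.py | head -1
python3 - <<'E'
from m import *
np.set_printoptions(precision=2,suppress=True)
I=cv2.imread("pics/g_side.png")
for y in range(120,190,2): print(y,"".join("#" if g<45 else "%" if g<75 else "o" if g<115 else "." for g in cv2.cvtColor(I,cv2.COLOR_BGR2GRAY)[y,335:400]))
s=ctrl.get_state(); b=s["position"]+s["eef_rot"]@[38.2,-.6,2.6]
print("ball px",proj("side",b),"ring top c px",proj("side",[[620,-244.8,88],[655,-244.8,88],[585,-244.8,88],[620,-244.8,60]]))
E
```

```text
kin ball [ 619.68 -244.65  115.95] F [0.57 2.05 5.98] M [ 0.23  0.27 -0.12]
120 .................o#####%.........o%####%#########################
122 ..................%####%o.........%####%%########################
124 ..................o%####o..........%#############################
126 ...................o####%o.........o%####%#######################
128 ...................o%####%o..oooooooo%%##########################
130 .....................%####%%%%#####%ooo%%%#######################
132 .....................o%####%ooo%%%ooooo%%###%####################
134 ......................o%###%ooooooooooo%%########################
136 .......................o####%oooooooooo...oo%%###################
138 ........................o####%oooooooo......o%###################
140 ........................o%%%%ooooooooo.......o%##################
142 ........................oo%%%%%%o%%%%o.......o%%%################
144 oooooooooooooooo....oooo%%%%%%%%%%%%%oo.......o%%################
146 oooooooooooooooooooooooo%%%%%%%%%%%%%%oo.......o%%###############
148 oooooooooooooooooooooooooooooooooooooooo
[... 834 characters left out ...]
######%oo..............%%######
174 ......o.oooo.ooo%#######################%o...............o%%#####
176 .......o...o.oooo%%####################%oo................o%#####
178 ......o...o.oooooooo%%%#############%%oooo.................%%####
180 .........o.o.oooooooooooo%%%%%%%%%oooooooooo...............o%####
182 ..........oo.ooooooooooooooooooooooooooooooo..............oo%%###
184 ..........oooooooooooooooooooooooooooooooooooooo......oooooo%%%##
186 ...........ooooooooooooooooooooooooooooooooooooo.ooooooooo..o%%##
188 o.............o.oooooooooooooooooooooooooooooooooooooooooo....o%%
ball px [[364.49 155.39]] ring top c px [[363.69 164.26]
 [352.18 159.38]
 [375.44 169.26]
 [362.98 172.98]]
```

Emit:
step_arm:
  commands:
    - {"x":-0.0003,"y":0.0,"z":-0.0004,"ax":0.0,"ay":0.0,"az":0.0,"gripper":0.02}
    - {"x":-0.0003,"y":0.0,"z":-0.0004,"ax":0.0,"ay":0.0,"az":0.0,"gripper":0.02}
  newtons: 20

```text
t: 22.38
position: [593.7, -231.4, 140.7]
eef_rot: [[0.711, -0.457, -0.535], [-0.364, -0.89, 0.276], [-0.602, -0.001, -0.799]]
wrist_force: [0.5, 5.0, 3.4]
opening: 32.0
finger_force: 20.0
```

Run:
```python
from m import *
np.set_printoptions(precision=1,suppress=True)
b=np.array([619.7,-244.6,115.]); K=np.array(cm("side")[2])[0]; e=np.array([K[0],K[1],0]); e/=np.linalg.norm(e)
for h in(40,47,54,64,74): print(h,proj("side",[b+[0,0,h],b+[0,0,h]+17*e]).ravel())
```

```text
40 [365.5 142.4 372.4 142.5]
47 [365.7 140.  372.6 140.1]
54 [365.9 137.6 372.9 137.8]
64 [366.2 134.2 373.2 134.3]
74 [366.5 130.7 373.5 130.8]
```

Emit:
step_arm:
  commands:
    - {"x":0.0,"y":-0.0004,"z":0.0,"ax":0.0,"ay":0.0,"az":0.0,"gripper":0.02}
    - {"x":0.0,"y":-0.0004,"z":0.0,"ax":0.0,"ay":0.0,"az":0.0,"gripper":0.02}
    - {"x":0.0,"y":-0.0004,"z":0.0,"ax":0.0,"ay":0.0,"az":0.0,"gripper":0.02}
  newtons: 4

```text
t: 22.75
position: [593.7, -231.9, 140.1]
eef_rot: [[0.71, -0.457, -0.535], [-0.365, -0.889, 0.275], [-0.602, 0.0, -0.799]]
wrist_force: [0.8, 1.3, -1.6]
opening: 33.5
finger_force: 4.0
```

Emit:
step_arm:
  commands:
    - {"x":0.0,"y":0.0,"z":0.0,"ax":0.0,"ay":0.0,"az":0.0,"gripper":0.04}
    - {"x":0.0,"y":0.0,"z":0.0,"ax":0.0,"ay":0.0,"az":0.0,"gripper":0.055}
    - {"x":0.0,"y":0.0,"z":0.0,"ax":0.0,"ay":0.0,"az":0.0,"gripper":0.075}
    - {"x":0.0,"y":0.0,"z":0.0,"ax":0.0,"ay":0.0,"az":0.0,"gripper":0.095}
    - {"x":0.0,"y":0.0,"z":0.0,"ax":0.0,"ay":0.0,"az":0.0,"gripper":0.095}

```text
t: 23.38
position: [593.7, -231.7, 140.5]
eef_rot: [[0.71, -0.457, -0.535], [-0.365, -0.89, 0.275], [-0.602, 0.0, -0.799]]
wrist_force: [-0.3, -0.4, 0.0]
opening: 74.6
finger_force: 0.0
```

Emit:
step_arm:
  commands:
    - {"x":0.0,"y":0.0,"z":0.0,"ax":0.0,"ay":0.0,"az":0.0,"gripper":0.095}
    - {"x":0.0,"y":0.0,"z":-0.02,"ax":0.0,"ay":0.0,"az":0.0,"gripper":0.095}
    - {"x":0.0,"y":0.0,"z":-0.05,"ax":0.0,"ay":0.0,"az":0.0,"gripper":0.095}
    - {"x":0.0,"y":0.0,"z":-0.09,"ax":0.0,"ay":0.0,"az":0.0,"gripper":0.095}
    - {"x":0.0,"y":0.0,"z":-0.13,"ax":0.0,"ay":0.0,"az":0.0,"gripper":0.095}

```text
t: 24.0
position: [663.7, -267.6, 245.6]
eef_rot: [[0.71, -0.457, -0.535], [-0.365, -0.89, 0.275], [-0.602, 0.0, -0.799]]
wrist_force: [0.4, -0.9, 0.9]
opening: 94.9
finger_force: 0.0
```

Run:
```python
from m import *
I=imaging.capture("side"); cv2.imwrite("pics/h_side.png",I)
g=cv2.cvtColor(I,cv2.COLOR_BGR2GRAY)
for y in range(116,184,2): print(y,"".join("#" if v<45 else "%" if v<75 else "o" if v<115 else "." for v in g[y,335:400]))
```

```text
116 ...................oo%%%#######################################%%
118 ......................o%%%####################################%%%
120 ........................%%%#####################################%
122 .........................%%%#%%##################################
124 .........................o%%%####################################
126 ..........................o%%####################################
128 ..........................o%%%###################################
130 ..........................oo%%%##################################
132 .........................ooo%%%%#################################
134 .........................oooo%%%%################################
136 .........................oooo%%%%################################
138 .........................ooooo%%%%%##############################
140 .........................oooooo%%%%###########################%%%
142 oooooooooo.............oo%%%%%%%%%%%##########################%%%
144 oooooooooooooooo...ooooo%%%%%%%%%%%%%############################
146 oooooooooooooooooooooooo%%%%%%%%%%%%%%########
[... 579 characters left out ...]

164 .............ooo%%%%%%%%%%%%%%%%%%%%%%%%%%#%#####################
166 .............oo%%##%%%%%%%%%%%%%%%%%%%%%#%%%%%###################
168 .............oo%%####%%%%%%%%%%%%%%%%####%o%%%%##################
170 .........o.oooo%########%%%%%%%%%%%######%ooo%%%#################
172 ........ooooooo%#########################oo.o%%%%################
174 .....ooooo..oooo%#######################%o...o%%%################
176 .....ooo.....oooo%%####################%oo...oo%%################
178 .........ooooooooooo%%%#############%%oooooo.ooo%%###############
180 ...........o.oo.ooooooooo%%%%%%%%ooooooooooooooo%%%##############
182 ............ooooooooooooooooooooooooooooooooooooo%%%#############
```

Emit:
step_arm:
  commands:
    - {"x":0.0,"y":0.0,"z":-0.05,"ax":0.0,"ay":0.0,"az":0.0,"gripper":0.095}
    - {"x":0.01,"y":0.05,"z":-0.07,"ax":0.0,"ay":0.0,"az":0.0,"gripper":0.095}
    - {"x":0.03,"y":0.1,"z":-0.09,"ax":0.0,"ay":0.0,"az":0.0,"gripper":0.095}
    - {"x":0.045,"y":0.15,"z":-0.1,"ax":0.0,"ay":0.0,"az":0.0,"gripper":0.095}
    - {"x":0.055,"y":0.2,"z":-0.117,"ax":0.0,"ay":0.0,"az":0.0,"gripper":0.095}

```text
t: 24.68
position: [622.0, -442.4, 276.9]
eef_rot: [[0.72, -0.455, -0.523], [-0.37, -0.89, 0.265], [-0.587, 0.003, -0.81]]
wrist_force: [-0.0, -0.1, 0.4]
opening: 94.9
finger_force: 0.0
```

Run:
```python
from m import *
np.set_printoptions(precision=2,suppress=True)
st=ctrl.get_state(); print(st["t"],st["position"],st["dq"])
b=np.array([620,-244.7,114.])
for n,a in(("side",range(0,360,20)),("top",range(0,360,20))):
    I=imaging.capture(n); cv2.imwrite(f"pics/i_{n}.png",I); r,c,o=ball_edges(n,I,b,a,-4,4); print(n,c,r); print(o[:,:3].T)
    g=cv2.cvtColor(I,cv2.COLOR_BGR2GRAY); q=proj(n,b+[0,0,74])[0]; print("port pred",q); x,y=q.astype(int)
    for yy in range(y-10,y+14): print(yy,"".join("%4d"%v for v in g[yy,x-14:x+15]))
```

```text
24.675 [ 622.   -442.39  276.88] [-0.29 -0.   -0.   -0.3  -0.08 -0.49]
side [364.59 155.96] 14.392681574251839
[[  0.    20.    40.    60.    80.   100.   120.   140.   160.   180.
  200.   220.   240.   260.   280.   300.   320.   340.  ]
 [  3.5   -0.75   1.5   -0.5   -1.     0.5   -0.25   3.75   0.5   -0.5
   -2.5    3.75   2.5    2.5    0.5    2.     3.75   3.5 ]
 [ -2.27   2.95   4.67  -1.8   -1.74  -2.02  -1.68   5.9    8.08   7.97
   -0.78   1.31   2.24   0.94   1.28   2.48  -2.15  -3.98]]
port pred [366.35 130.99]
120  131 131 132 129 123 116 109 109 108 108 107 109 114 130 154 181 195 196 179 140  90  54  44  38  35  34  34  35  35
121  125 125 125 124 123 121 119 118 119 117 118 116 117 118 126 138 147 148 139 117  84  56  45  40  36  36  32  35  35
122  127 126 126 125 125 125 124 123 123 124 122 123 122 121 121 123 124 123 121 111  90  64  48  42  39  34  35  35  34
123  132 130 130 129 129 128 127 127 127 126 125 125 124 125 124 123 122 122 121 115 100  75  53  44  39  37  35  35  34
124  134 133 132 132 130 131 131 131 129 128 128 128 128 127 127 126 125 125 125 122 110
[... 4991 characters left out ...]
 81  83  78  78  79  80  72  80  75  79  68  73  72  73  76  72  75  69  74  69  73  71  71  73
215   88  91  87  81  89  83  86  82  78  81  80  78  77  77  77  73  78  77  73  73  75  74  71  74  77  70  71  72  70
216   86  93  90  88  88  85  84  83  80  79  78  80  81  76  79  75  78  72  74  76  77  76  79  71  73  69  78  75  72
217   89  88  89  86  87  84  80  87  85  83  80  83  77  80  81  78  74  78  77  79  82  72  70  76  73  72  73  71  74
218   91  91  89  86  89  87  84  83  81  82  82  78  81  79  76  75  77  75  76  78  80  76  79  72  74  72  75  74  74
219   92  90  93  93  91  87  86  87  83  85  82  80  80  80  78  82  81  73  75  77  77  74  77  75  75  75  76  80  77
```

The port's bore in the side image is at (366,130.3), against (366.4,131.0) predicted for upright and seated. The accumulator therefore stands vertical to within a couple of degrees. I'll settle the arm and hand in.

Emit:
step_arm:
  commands:
    - {"x":0.0,"y":0.0,"z":0.0,"ax":0.0,"ay":0.0,"az":0.0,"gripper":0.095}
    - {"x":0.0,"y":0.0,"z":0.0,"ax":0.0,"ay":0.0,"az":0.0,"gripper":0.095}
    - {"x":0.0,"y":0.0,"z":0.0,"ax":0.0,"ay":0.0,"az":0.0,"gripper":0.095}

```text
t: 25.15
position: [623.7, -439.7, 278.3]
eef_rot: [[0.722, -0.454, -0.523], [-0.369, -0.891, 0.263], [-0.585, 0.003, -0.811]]
wrist_force: [0.1, 0.3, 0.3]
opening: 94.9
finger_force: 0.0
```

```bash
python3 -c "
from h import *
print(order.close_job())"
```

```text
the job is handed in; nothing more can be done
None
```

I handed the job in at about 25 s with the ring centred on the pan, the scale tared with only the ring on it, and the accumulator seated upright (port up) and released; `close_job()` returned no verdict.

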